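# Fetch a sample jar from under the drying rack with a reacher

### The job

The small glass sample jar has been pushed in under the wire drying rack. Take the bench reacher by its grip, slide its open jaws along the bench and around the jar, squeeze the trigger just firmly enough to hold the thin glass without cracking it, and draw the jar out, standing, until it is well clear of the front of the rack. Then let the jaws open, draw the reacher right back off the jar and leave both standing on the bench; do not touch the jar with the robot, shove the rack, press the reacher hard on the bench, or disturb the beakers, cup or tub.

Things in the scene. Friction and masses are not known exactly. Their poses are not given: they have to be found in the camera images.
- grip (a point): Point midway between the reacher's palm post and trigger, 58 mm above its underside. Its x axis points along the shaft to the jaws, z up. Post and trigger are upright plates 12 mm thick (x), 30 mm wide (y), tops 88 mm above the bench; 66 mm over their outer faces when free (post outer face at x -33, trigger at x +33). Pinch them from above, fingers fore and aft.
- reacher: Bench reacher, loose, about 0.4 kg, glides on its underside (flat sole 110 x 90 mm below the grip, nose foot at x 205 mm) with its shaft low above the bench, 22 mm high. Origin: underside below the grip point, x to the jaws, z up. Slide it, do not lift it; lean on it with less than 20 N. Pushed sideways by the grip it can roll: move it gently. Overall x from -55 to +275 mm; jaws up to 80 mm wide over all, and 32 mm high.
- trigger (a joint): How far the trigger is squeezed towards the palm post: 0 free (jaws open), 0.026 m the stop. It returns by a spring: 6 N when free, rising to 8.4 N at 0.016 and 10 N at the stop. Each jaw presses with about 0.83 of the force on the trigger beyond the spring's. The jaws meet the jar at about 0.014 to 0.018 (52 to 48 mm over post and trigger), depending on how deep it sits.
- jaws (a point): Point midway between the two jaw pads, at reacher x 257 mm, 18 mm above its underside. Put the jar's centre here within 8 mm along x, and within 6 mm across. Pads 30 mm long (x), 26 mm high, 59 mm apart when open.
- jaw_left: The reacher's left jaw (+y side), aluminium with a rubber pad; origin at its pivot, reacher x 207 mm, y +15 mm. It closes about the vertical with the trigger, 12 rad per m of trigger travel. The glass bears up to 8 N from each jaw; 3 to 6 N from each drags the jar: 12 to 16 N on the trigger; 20 N breaks it. Once both pads touch, trigger force climbs about 9 N per mm: squeeze in small steps and feel.
- jaw_right: The reacher's right jaw (-y side), mirror image of the left one.
- jar_center (a point): Centre of the sample jar: upright round amber glass jar with white cap, diameter 40 mm, height 44 mm, about 0.3 kg (it varies), standing on the bench under the rack; this point is 22 mm up. z axis up.
- rack: Fixed wire drying rack 200 mm deep (its x) and 280 mm wide (its y), top 70 mm above the bench, on four legs of 10 mm at the corners; 58 mm of free height below its edge rails. Origin: on the bench below its middle. Front is its -x side, towards the reacher, which enters along the rack's +x. Two beakers stand on its rear half.
- rack_front (a point): Point on the bench below the middle of the rack's front edge; axes as the rack's, so -x is out from under the rack. Well clear means jar centre at least 60 mm out from it.
- beaker_a: Bystander: glass beaker, 64 mm wide and 85 mm high, standing on the rear of the rack. Origin: centre of its underside.
- beaker_b: Bystander: glass beaker, 56 mm wide and 70 mm high, standing on the rear of the rack. Origin: centre of its underside.
- cup: Bystander: paper cup, 72 mm wide and 85 mm high, on the bench. Origin: centre of its underside.
- tub: Bystander: test-strip tub with black cap, 42 mm wide and 85 mm high, on the bench. Origin: centre of its underside.

How it is judged:
By the outcome, as a careful person would: the job done as asked, in the order asked, and still so for the second after the job is handed in, with the robot touching nothing.
It also fails if it takes over 72 s, if anything falls off the work surface, if the arm or the gripper's body presses on something with over 40 N, if the wrist force passes 120 N, or if a joint passes its speed limit or range.

### The arm

A 6-joint arm with a two-finger parallel gripper is mounted at the origin on the work surface. World frame = base frame: x ahead of the robot, y to its left, z up, the work surface at z = 0. Lengths are in mm, angles in rad, forces in N, time in s.
With the tool pointing down it reaches from about 425 to 950 mm from the base axis. Payload 3.5 kg.
Tool frame: the origin (TCP) lies at the very end of the fingers, on their centre line; the grasp point (between the pads) lies 19 mm behind it; z points along the fingers, y is the direction in which the jaws open and shut (so a half turn about z gives the same grasp; the last joint's range is limited). The gripper opens to 85 mm and grips with 20 to 120 N. Pads are 22 mm wide; open, the fingers measure 114 mm over their backs; the gripper's body (76 mm by 85 mm) begins 54 mm behind the grasp point. The pads swing forward as they close: fully open they stand 13 mm farther back than shut.
Start: joints at [-1.409, 0.286, 1.577, -0, 1.279, -0.15], TCP at [207.095, -642.431, 231.325] pointing down, gripper open.
Joint ranges: [-2.77, 2.77], [-0.9, 2.22], [0.21, 2.48], [-1.53, 4.67], [0.24, 2.81], [-2.84, 2.84]. Speed limits (rad/s): [2.79, 2.79, 3.14, 3.14, 3.14, 3.14].

### API

Orientations are given as [roll, pitch, yaw] about the fixed x, y, z axes, in that order (R = Rz(yaw) Ry(pitch) Rx(roll)).
In Python, from plant import arm gives the robot as it stands.
- The arm moves only by the tool carry_out, never from a script. Its argument "rows" is a list that holds one entry, the list of rows, each a list of 6 numbers: the shift along the tool's x, y, z in mm, then the turn, a rotation vector about the tool's x, y, z in degrees. In form: [[[x, y, z, wx, wy, wz], ...]]. A call has exactly 5 rows; each row shifts and turns the commanded pose from where the row before left it, along the tool's axes as they then stand; what a row does not reach is not made up. A row lasts 1/8 s, in which the tool goes at most 62.5 mm and 10.7 degrees, less where a joint would pass 70% of its speed; a pose out of reach is approached as far as the arm can. A call is refused whole if a number of a shift passes 62.5 or a number of a turn 10.7, either way. A call with a gripper value outside its range is refused whole. "fingers" is the closure, from 0 (fully open) to 1 (shut), set as the call begins (left out, the last holds). The fingers move at their own pace and stop on an object; "squeeze" is the grip in N (left out, the last holds). Time passes only in rows, so rows that do not move let the fingers close, or fill a call up. It gives the time, the measured TCP pose, the force and the opening at its end, in the units of the state.
- arm.sense(): the state, without advancing time (a new reading comes with each control period).
- arm.snapshot(name): name is "side" or "top"; returns (picture, depth): 420x560x3 uint8, blue, green, red; 420x560 float32, mm along the optical axis (not along the pixel's ray), 0 where there is no reading.
- arm.get_calibration(name): a dict with "K" (3x3 intrinsics, pixels), "dist" ([k1, k2, p1, p2, k3] as OpenCV has them; the pictures are not rectified), "extrinsics" (4x4, takes a point from camera to world coordinates). Camera axes: x right, y up, looking along -z (the intrinsics and any distortion apply to the point x, -y, -z); pixel columns grow to the right and rows downward; lengths in mm; the calibration is good to about 2 mm. A picture is of the moment at which its call begins. get_calibration takes no time and is no camera call.
- arm.close_job(): hands the job in, once; it reports no verdict.
Trained networks look in the newest picture that a camera, given by its name, has taken for a name from the list of things; names that differ only in an ending like _2 or _b are one class to them, and where a whole thing is asked for, a point or a joint stands for the part that bears it (a point fixed in the world has none). Each returns a list of dicts, best first, with "conf" (0 to 1); they miss things now and then, are a little off and sometimes report something else, mostly with a low value. They report only what shows in the picture. A call takes as long as a camera call.
- arm.silhouettes(camera, thing): "region" (420x560 bool, what is visible of it) and "bbox" ([centre column, centre row, width, height] as shares, 0 to 1, of the picture: columns of its width, rows of its height, round what is visible of it).
- arm.tip_of(camera, thing): "at" ([column, row] as shares, 0 to 1, of the picture: columns of its width, rows of its height: a listed point, or the origin of a listed thing).
The state is a dict: "time_s": time; "joint_positions": joint angles; "joint_vel": joint speeds; "joint_efforts": joint torques, N m; "ee_pos": TCP position; "tool_rot": TCP orientation; "ft_force": force on the tool from outside, world axes, zero at the start; "torque": the same for the moment, N m; "grip_width": opening from 0.0 (shut) to 1.0 (fully open).
Only numpy, scipy, OpenCV 4.12 (cv2) and the standard library are available. Lean on these libraries where they do the work, as an engineer would, in place of code of your own. Each camera call takes 0.05 s, during which the arm holds its last target.

## Working session

There is one attempt and no reset: what is moved stays moved. The work goes in short steps, Python scripts to look and compute and a tool call to move; the robot and the scene stay as the last step left them, time stands still between calls to the robot, and variables do not carry over. Pictures are saved under pics/ and viewed, and the job is handed in when it is done.

Besides the shell and the picture viewer there is one more tool, called after ">>>" as name(argument=value, ...) on one line, values as JSON. carry_out: Moves the arm, as the interface text tells. Its arguments: {"type":"object","properties":{"rows":{"type":"array","items":{"type":"array","items":{"type":"array","items":{"type":"number"}}}},"fingers":{"type":"number"},"squeeze":{"type":"number"}},"required":["rows"]}

```bash
ls; mkdir -p pics
python3 - <<'E'
from plant import arm
import cv2
print(arm.sense())
for n in("side","top"):
    p,d=arm.snapshot(n); cv2.imwrite(f"pics/{n}0.png",p)
    c=arm.get_calibration(n); print(n,c)
    for t in["grip","jaws","jar_center","reacher","rack","rack_front","cup","tub","beaker_a","jaw_left","jaw_right","trigger"]:
        try:
            r=arm.tip_of(n,t); print(t,[(round(x["conf"],2),[round(x["at"][0]*560,1),round(x["at"][1]*420,1)]) for x in r[:3]])
        except Exception as e: print(t,e)
E
```

```text
pics
{'time_s': 0.0, 'joint_positions': array([-1.40901437e+00,  2.87193015e-01,  1.57817482e+00, -1.41528841e-05,
        1.27858854e+00, -1.49994973e-01]), 'joint_vel': array([ 2.78659428e-04,  9.72003048e-04,  9.55069625e-04,  1.75300251e-03,
       -6.54117176e-04, -7.58773021e-05]), 'joint_efforts': array([ 1.32420668e-03, -4.05971396e+01, -2.92626840e+01, -1.15993521e-04,
        5.79556392e-03, -9.38133326e-06]), 'ee_pos': array([ 206.97812173, -641.7964458 ,  229.93011965]), 'tool_rot': array([-3.13925345e+00, -3.39826409e-04,  3.11780626e-01]), 'ft_force': array([-0.34155234, -0.06395528,  0.43666748]), 'torque': array([ 0.05259332, -0.02647184, -0.0033554 ]), 'grip_width': 0.9985585137875935}
side {'K': array([[504.70898996,   0.        , 283.73778752],
       [  0.        , 504.70898996, 213.34144026],
       [  0.        ,   0.        ,   1.        ]]), 'dist': array([-0.0443252,  0.       ,  0.       ,  0.       ,  0.       ]), 'extrinsics': array([[ 9.97572441e-01,  5.29604657e-02, -4.52152007e-02,
         5.66082566e+02],
       [-6.63435745e-02,  5.25505182e-01, -8.4
[... 1083 characters left out ...]
01, -9.34081393e-02,  1.65361533e-02,
         4.81655213e+01],
       [-3.78539672e-03,  2.13298474e-01,  9.76979750e-01,
         9.23604014e+02],
       [ 0.00000000e+00,  0.00000000e+00,  0.00000000e+00,
         1.00000000e+00]])}
grip [(0.66, [415.7, 254.1])]
jaws [(0.95, [282.0, 253.6])]
jar_center []
reacher [(0.92, [406.5, 257.4])]
rack [(0.66, [169.7, 248.4])]
rack_front []
cup [(0.78, [351.3, 156.8]), (0.6, [415.1, 251.6])]
tub [(0.8, [301.5, 149.1])]
beaker_a [(0.73, [139.1, 232.3]), (0.64, [141.7, 291.4])]
jaw_left [(0.65, [309.3, 261.4])]
jaw_right [(0.71, [309.0, 245.8])]
trigger it knows: beaker, cup, grip, jar_center, jaw_left, jaw_right, jaws, rack, rack_front, reacher, tub
```

View pics/side0.png

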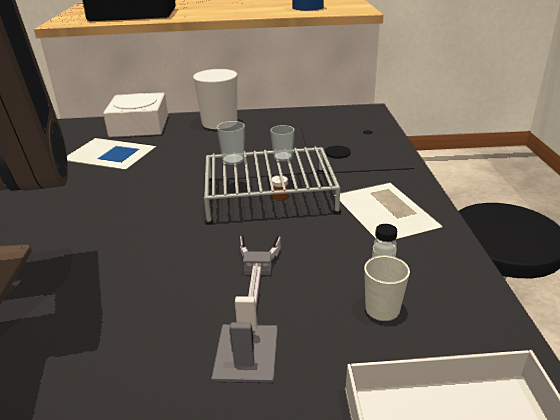

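View pics/top0.png

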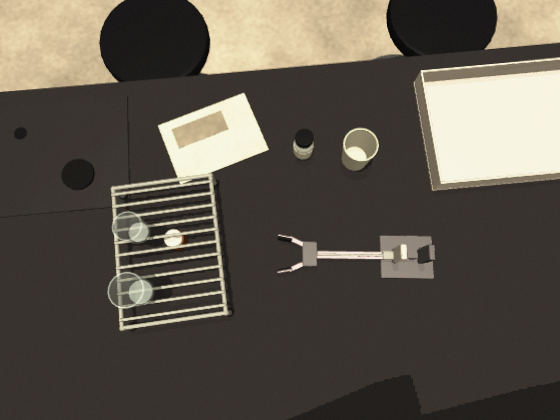

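```bash
cat > h.py <<'E'
import numpy as np, cv2
from plant import arm
def ray(n,uv):
    c=arm.get_calibration(n); E=c["extrinsics"]
    p=cv2.undistortPoints(np.array([[uv]],float),c["K"],c["dist"])[0,0]
    d=E[:3,:3]@np.array([p[0],-p[1],-1.0]); return E[:3,3],d
def atz(n,uv,z):
    o,d=ray(n,uv); return o+d*(z-o[2])/d[2]
def tri(uvs,uvt):
    A=[];b=[]
    for n,uv in(("side",uvs),("top",uvt)):
        o,d=ray(n,uv); d=d/np.linalg.norm(d); P=np.eye(3)-np.outer(d,d); A.append(P);b.append(P@o)
    return np.linalg.lstsq(np.vstack(A),np.hstack(b),rcond=None)[0]
def proj(n,X):
    c=arm.get_calibration(n);E=np.linalg.inv(c["extrinsics"])
    q=(E[:3,:3]@np.array(X,float).T).T+E[:3,3] if np.ndim(X)==1 else (np.array(X)@E[:3,:3].T+E[:3,3])
    q=np.atleast_2d(q)*[1,-1,-1]
    return cv2.projectPoints(q,np.zeros(3),np.zeros(3),c["K"],c["dist"])[0][:,0]
def cloud(n,d):
    c=arm.get_calibration(n);v,u=np.nonzero(d>0)
    p=cv2.undistortPoints(np.stack([u,v],1).astype(float)[:,None],c["K"],c["dist"])[:,0]
    z=d[v,u]; q=np.stack([p[:,0]*z,-p[:,1]*z,-z],1); E=c["extrinsics"]
    return q@E[:3,:3].T+E[:3,3],u,v
E
python3 - <<'E'
from h import *
np.set_printoptions(precision=1,suppress=True)
S=dict(grip=(247.,324.4),jaws=(260.6,246.1),jar=(280.3,187.3),rack=(270.6,194.2),rf=(266.8,263.1),cup=(381.9,309.3),tub=(383.4,268.9),jl=(250.8,263.8),jr=(266.2,264.5),reacher=(245.9,352.7))
T=dict(grip=(415.7,254.1),jaws=(282,253.6),rack=(169.7,248.4),cup=(351.3,156.8),tub=(301.5,149.1),jl=(309.3,261.4),jr=(309,245.8),reacher=(406.5,257.4))
Z=dict(grip=58,jaws=18,jar=22,jl=18,jr=18)
for k in S:
    z=Z.get(k,0); print(k,atz("side",S[k],z),atz("top",T[k],z) if k in T else'',tri(S[k],T[k]) if k in T else '')
E
```

```text
grip [ 537.  -216.6   58. ] [ 528.8 -225.1   58. ] [ 532.8 -223.    63.5]
jaws [562.2  36.   18. ] [560.   39.1  18. ] [561.2  39.2  15.6]
jar [614.2 260.   22. ]  
rack [591.3 268.7   0. ] [596.2 276.4   0. ] [594.1 277.1  -4.2]
rf [572.3   4.5   0. ]  
cup [ 760.6 -141.3    0. ] [ 763.2 -135.6    0. ] [ 763.3 -136.4   -4.2]
tub [788.4 -33.9   0. ] [792. -27.   0.] [792.  -27.3  -4.8]
jl [542.6 -18.4  18. ] [538.4 -15.8  18. ] [540.6 -15.8  15.6]
jr [570.9 -23.2  18. ] [570.9 -18.7  18. ] [571.1 -19.   14.8]
reacher [ 531.7 -217.7    0. ] [ 529.1 -222.9    0. ] [ 530.4 -221.6    3.9]
```

Run:
```python
from h import *
np.set_printoptions(precision=1,suppress=True)
for n in("side","top"):
    p,d=arm.snapshot(n)
    np.save(f"d_{n}.npy",d)
    for t in["jar_center","grip","jaws","rack"]:
        for r in arm.silhouettes(n,t)[:2]:
            m=r["region"]; v,u=np.nonzero(m); P,uu,vv=cloud(n,np.where(m,d,0))
            print(n,t,round(r["conf"],2),m.sum(),u.min(),u.max(),v.min(),v.max(),u.mean(),v.mean(),np.median(P,0) if len(P) else '',P.min(0),P.max(0))
    crop=p[150:215,190:350] if n=="side" else p[160:340,90:240]
    cv2.imwrite(f"pics/{n}rack.png",cv2.resize(crop,None,fx=5 if n=="side" else 3.3,fy=5 if n=="side" else 3.3,interpolation=cv2.INTER_CUBIC))
    if n=="top": cv2.imwrite(f"pics/toprch.png",cv2.resize(p[220:290,260:450],None,fx=4,fy=4,interpolation=cv2.INTER_CUBIC))
```

```text
side jar_center 0.82 239 272 287 176 199 278.9958158995816 187.39330543933053 [609.2 245.2  33.6] [593.8 236.   -1.4] [630.2 274.5  47.3]
side grip 0.72 5010 212 279 237 382 248.18463073852294 329.59720558882236 [ 539.6 -221.2   10.6] [ 483.  -279.3   -2.6] [598.5  55.8  90.4]
side jaws 0.62 4859 213 278 237 382 248.06935583453387 330.2337929615147 [ 539.3 -224.1   10.8] [ 484.  -279.3   -1.2] [596.6  60.5  90.4]
side rack 0.58 2805 204 340 147 225 269.77397504456326 178.7354723707665 [590.7 233.3  65.5] [423.7 149.6  -3.1] [756.  522.6  92.2]
top jar_center 0.8 241 165 187 230 245 175.85477178423236 238.7759336099585 [607.6 252.3  43. ] [594.8 236.4   0.7] [627.3 275.4  72.3]
top jar_center 0.6 896 112 148 212 243 129.66183035714286 227.81026785714286 [626.6 327.7 110.6] [596.  292.   -1.8] [683.8 354.6 143.3]
top grip 0.66 3409 278 434 235 278 379.35083602229395 256.00528014080373 [ 536.4 -188.9   12.8] [ 481.1 -281.6   -3.6] [602.3  48.9  90.9]
top jaws 0.73 532 294 313 128 159 303.640977443609 143.8703007518797 [776.  -27.3  78.5] [764.3 -56.4  -2.6] [842.9  -7.9  88.9]
top jaws 0.58 3444 278 434 235 278 378.9067944250871 256.1678281068525 [ 535.8 -188.7   12.3] [ 480.9 -278.7   -3.6] [602.3  50.9  90.9]
top rack 0.66 2982 111 232 174 329 171.50335345405767 247.77699530516432 [585.6 249.   67. ] [437.  152.7  -4.2] [744.8 400.5  74.4]
```

View pics/siderack.png

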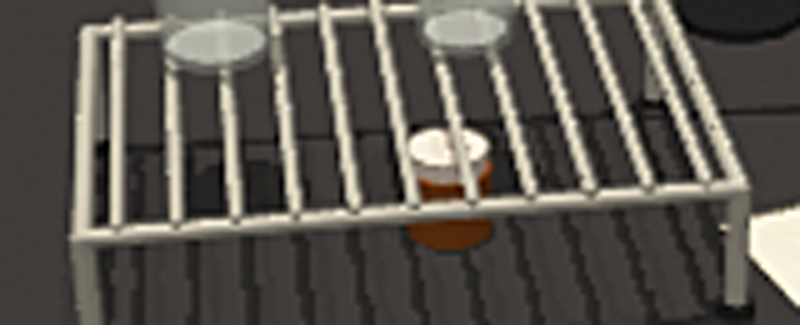

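View pics/toprack.png

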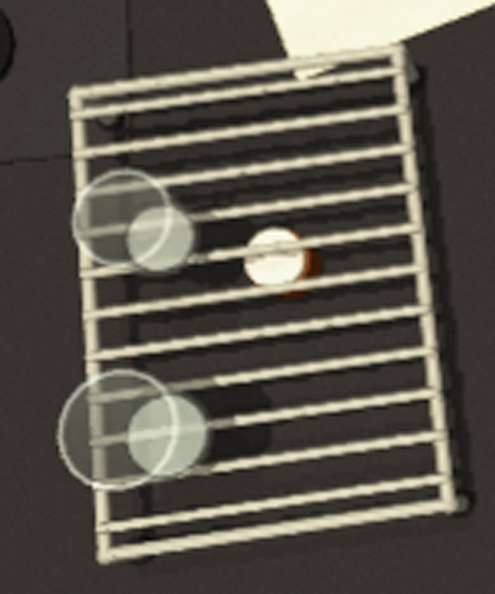

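View pics/toprch.png

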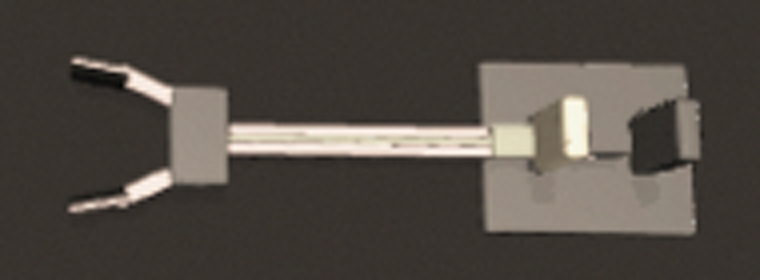

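Run:
```python
from h import *
np.set_printoptions(precision=1,suppress=True)
print("cap top",atz("top",(173,237.9),44),"side",atz("side",(279.8,179.4),44),tri((279.8,179.4),(173,237.9)))
c=[atz("top",uv,66) for uv in((112.7,187.9),(211.8,174.2),(226.7,313),(121.8,328.5))]
for x in c: print(x)
print(np.mean(c,0),(c[1]+c[2])/2, (c[0]+c[3])/2)
f=c[2]-c[1]; print("rack yaw",np.degrees(np.arctan2(f[1],f[0]))+90-0, np.linalg.norm(f))
f=c[3]-c[0]; print(np.degrees(np.arctan2(f[1],f[0])),np.linalg.norm(f))
s=[((80+0)/5+190,(238)/5+150),(744/5+190,188/5+150)]
fl,fr=[atz("side",u,66) for u in s];print("side front",fl,fr)
# reacher: sole corners z~5 top: crop/4+(260,220)
q=[atz("top",(a/4+260,b/4+220),6) for a,b in((480,63),(686,66),(694,233),(486,231))]
for x in q: print("sole",x)
print(np.mean(q,0))
# post/trigger tops z=88
print("trig top",atz("top",(574/4+260,127/4+220),88),"post top",atz("top",(689/4+260,130/4+220),88))
# by depth
for n in("side","top"):
    d=np.load(f"d_{n}.npy");P,u,v=cloud(n,d)
    m=(abs(P[:,0]-533)<45)&(abs(P[:,1]+220)<60)&(P[:,2]>80)&(P[:,2]<95)
    Q=P[m]; 
    a=Q[Q[:,1]>-220];b=Q[Q[:,1]<-220];print(n,len(a),a.min(0),a.max(0),np.median(a,0),len(b),b.min(0),b.max(0),np.median(b,0))
    m=(abs(P[:,0]-555)<45)&(abs(P[:,1]-20)<50)&(P[:,2]>14)&(P[:,2]<40)
    Q=P[m]
    for y0 in range(-40,60,10):
        w=Q[(Q[:,1]>=y0)&(Q[:,1]<y0+10)]
        if len(w):print(y0,len(w),w[:,0].min(),w[:,0].max(),w[:,0].mean())
```

```text
cap top [610.1 258.   44. ] side [613.4 257.5  44. ] [611.9 258.3  43.2]
[721.1 370.7  66. ]
[730.9 167.7  66. ]
[450.4 156.1  66. ]
[440.9 356.8  66. ]
[585.8 262.8  66. ] [590.7 161.9  66. ] [581.  363.8  66. ]
rack yaw -87.63669659645242 280.78276611515565
-177.14883569958144 280.47955394945666
side front [454.1 152.4  66. ] [734.1 166.   66. ]
sole [ 579.6 -172.4    6. ]
sole [ 567.6 -280.9    6. ]
sole [ 480.3 -270.1    6. ]
sole [ 491.5 -162.8    6. ]
[ 529.7 -221.5    6. ]
trig top [ 532.8 -193.1   88. ] post top [ 526.1 -247.6   88. ]
side 170 [ 519.3 -202.    80. ] [ 549.2 -187.3   90.4] [ 534.4 -196.9   86.7] 195 [ 513.1 -255.6   80. ] [ 543.9 -241.5   89.5] [ 528.9 -250.4   86.5]
-30 139 529.0749385005586 578.5095685614594 553.2692994994359
-20 121 529.076718344223 578.8560519941914 554.0952553629966
-10 70 530.9852193341255 582.8545971956553 556.2086930050446
0 33 528.1937963716391 588.7584139160923 572.7972820787322
10 56 524.5291731754356 593.2989881928362 568.5907791619599
20 44 522.3916026612449 595.658454870275 550.2864305365147
30 35 525.1360297993173 598.5002875165529 575.7250817686581
40 22 522.7395995616781 598.6791624354169 551.4645476327015
50 6 522.3049414651305 528.9230165134611 525.2567780679113
top 106 [ 518.8 -200.2   80.1] [ 548.2 -186.3   90.9] [ 533.6 -192.7   86.7] 108 [ 512.3 -253.5   80.3] [ 541.6 -239.8   90.2] [ 526.7 -245.5   87.4]
-30 118 528.3713107999152 576.2145951966203 552.3326167623152
-20 116 529.0599728801368 577.4548641720565 552.7833154551764
-10 104 529.9938873549743 581.5610751118156 554.0952131079814
0 49 526.4065573573333 586.3625158894134 557.3311978572483
10 48 523.5450415099497 591.501145882657 558.5370873174355
20 42 521.6146865182841 594.0794578984326 554.169677380047
30 42 522.2145568277926 597.1355617014409 561.6852910487102
40 32 521.5830671008712 597.1886216038051 550.285938003871
50 5 521.5021211262507 527.9148388136679 525.307860302097
```

>>> carry_out(rows=[[[0,0,0,0,0,8],[0,0,0,0,0,8],[0,0,0,0,0,8],[27,-45,0,0,0,0],[27,-45,0,0,0,0]]])

```text
time_s: 2.33
ee_pos: [270.6, -558.1, 231.2]
tool_rot: [-3.141, -0.0, -0.109]
ft_force: [1.1, -0.4, 0.1]
grip_width: 1.001
```

>>> carry_out(rows=[[[27,-45,0,0,0,0],[28,-45,0,0,0,0],[28,-45,10,0,0,0],[28,-45,20,0,0,0],[28,-45,20,0,0,0]]])

```text
time_s: 2.95
ee_pos: [433.7, -348.6, 181.4]
tool_rot: [3.141, -0.001, -0.107]
ft_force: [0.3, -0.4, 0.3]
grip_width: 1.0
```

>>> carry_out(rows=[[[28,-45,15,0,0,0],[28,-45,15,0,0,0],[27,-45,10,0,0,0],[0,0,0,0,0,0],[0,0,0,0,0,0]]])

```text
time_s: 3.58
ee_pos: [529.7, -224.7, 141.5]
tool_rot: [3.141, -0.0, -0.106]
ft_force: [-0.5, 0.1, -0.1]
grip_width: 1.003
```

Run:
```python
from h import *
for n in("side","top"):
    p,d=arm.snapshot(n)
    p=p[150:400,120:420] if n=="side" else p[150:350,280:520]
    cv2.imwrite(f"pics/{n}1.png",cv2.resize(p,None,fx=2.4,fy=2.4,interpolation=cv2.INTER_CUBIC))
```

```text
(no output)
```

View pics/side1.png

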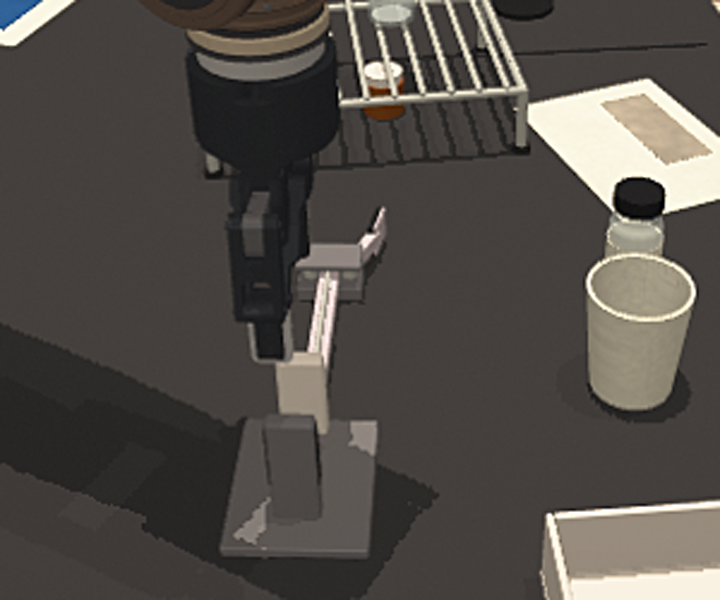

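View pics/top1.png

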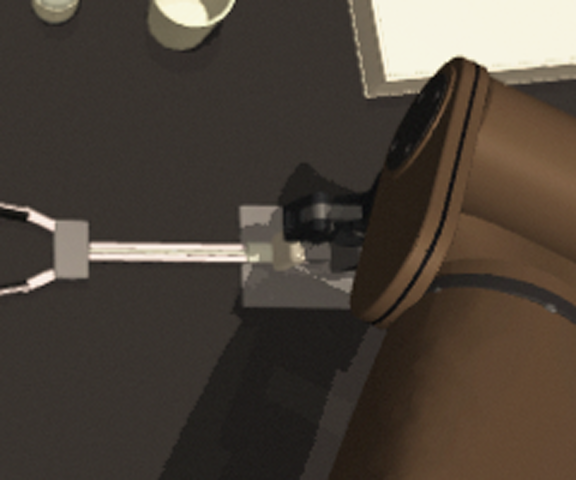

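>>> carry_out(rows=[[[0.6,-3.3,0,0,0,0],[0,0,15,0,0,0],[0,0,15,0,0,0],[0,0,15,0,0,0],[0,0,0,0,0,0]]])

```text
time_s: 4.3
ee_pos: [529.1, -220.5, 93.7]
tool_rot: [-3.139, 0.004, -0.107]
ft_force: [0.7, 0.4, -0.5]
grip_width: 0.997
```

Run:
```python
from h import *
np.set_printoptions(precision=1,suppress=True)
for n in("side","top"):
    p,d=arm.snapshot(n)
    P,u,v=cloud(n,d)
    m=(abs(P[:,0]-531)<40)&(abs(P[:,1]+221)<70)&(P[:,2]>92)&(P[:,2]<125)
    Q=P[m];
    for y0 in range(-290,-150,10):
        w=Q[(Q[:,1]>=y0)&(Q[:,1]<y0+10)]
        if len(w):print(n,y0,len(w),w.min(0),w.max(0))
    p=p[220:400,170:350] if n=="side" else p[200:300,350:470]
    cv2.imwrite(f"pics/{n}2.png",cv2.resize(p,None,fx=3.3 if n=="side" else 5,fy=3.3 if n=="side" else 5,interpolation=cv2.INTER_CUBIC))
```

```text
side -280 83 [ 516.6 -277.3  107.8] [ 535.1 -270.   124.9]
side -270 50 [ 513.3 -270.   105.3] [ 535.5 -266.   124.9]
side -190 1 [ 543.3 -180.2  110. ] [ 543.3 -180.2  110. ]
side -180 40 [ 529.9 -179.9  107.2] [ 545.6 -172.3  124.8]
top -180 6 [ 522.9 -175.6  109.5] [ 527.4 -171.2  119.4]
```

View pics/side2.png

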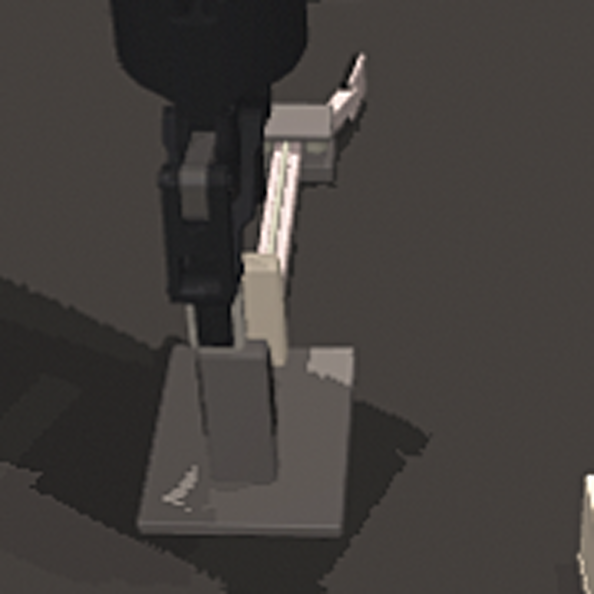

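View pics/top2.png

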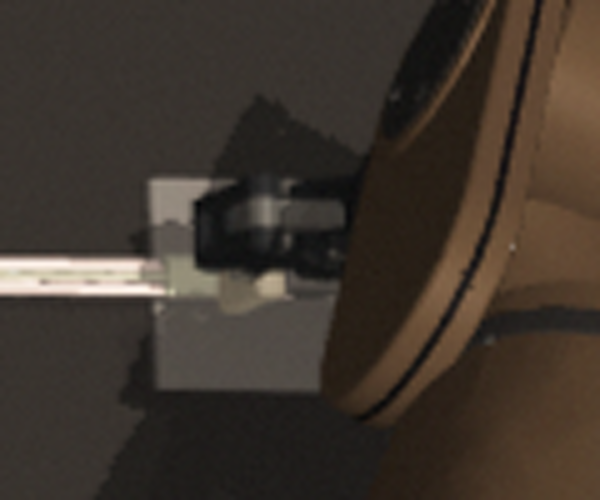

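>>> carry_out(rows=[[[1.5,0,10,0,0,0],[0,0,12,0,0,0],[0,0,12,0,0,0],[0,0,12,0,0,0],[0,0,12,0,0,0]]])

```text
time_s: 5.03
ee_pos: [531.9, -221.3, 37.3]
tool_rot: [-3.141, 0.0, -0.107]
ft_force: [0.3, -0.3, 0.2]
grip_width: 0.997
```

>>> carry_out(rows=[[[0,0,0,0,0,0],[0,0,0,0,0,0],[0,0,0,0,0,0],[0,0,0,0,0,0],[0,0,0,0,0,0]]], fingers=0.18, squeeze=20)

```text
time_s: 5.65
ee_pos: [532.2, -221.6, 38.6]
tool_rot: [3.141, -0.001, -0.107]
ft_force: [-0.2, 0.2, -0.3]
grip_width: 0.821
```

>>> carry_out(rows=[[[0,0,0,0,0,0],[0,0,0,0,0,0],[0,0,0,0,0,0],[0,0,0,0,0,0],[0,0,0,0,0,0]]], fingers=0.24)

```text
time_s: 6.28
ee_pos: [532.3, -221.4, 38.8]
tool_rot: [-3.141, -0.0, -0.107]
ft_force: [-0.9, 1.7, 5.2]
grip_width: 0.76
```

Run:
```python
from h import *
np.set_printoptions(precision=2,suppress=True)
for i in range(4):
    if i%2: arm.snapshot("top")
    s=arm.sense();print(s["grip_width"],s["ft_force"],s["torque"],s["ee_pos"])
for n in ("side","top"):
    p,d=arm.snapshot(n)
    P,u,v=cloud(n,d)
    m=(abs(P[:,0]-531)<30)&(abs(P[:,1]+221)<50)&(P[:,2]>80)&(P[:,2]<91)
    Q=P[m]; print(n,len(Q),Q.min(0),Q.max(0))
    cv2.imwrite(f"pics/{n}3.png",cv2.resize(p[220:400,170:350] if n=="side" else p[200:300,270:470],None,fx=3.3,fy=3.3,interpolation=cv2.INTER_CUBIC))
```

```text
0.7603962332773028 [-0.9   1.72  5.17] [ 0.52  0.13 -0.06] [ 532.26 -221.37   38.78]
0.7607298983066183 [-0.87  1.59  4.83] [ 0.52  0.12 -0.02] [ 532.26 -221.38   38.79]
0.7607298983066183 [-0.87  1.59  4.83] [ 0.52  0.12 -0.02] [ 532.26 -221.38   38.79]
0.7637821685236976 [-0.57  0.76  5.  ] [ 0.55  0.11 -0.09] [ 532.26 -221.38   38.79]
side 44 [ 538.63 -268.08   80.19] [ 549.59 -182.51   90.92]
top 18 [ 518.78 -196.63   82.97] [ 536.48 -177.1    90.19]
```

View pics/side3.png

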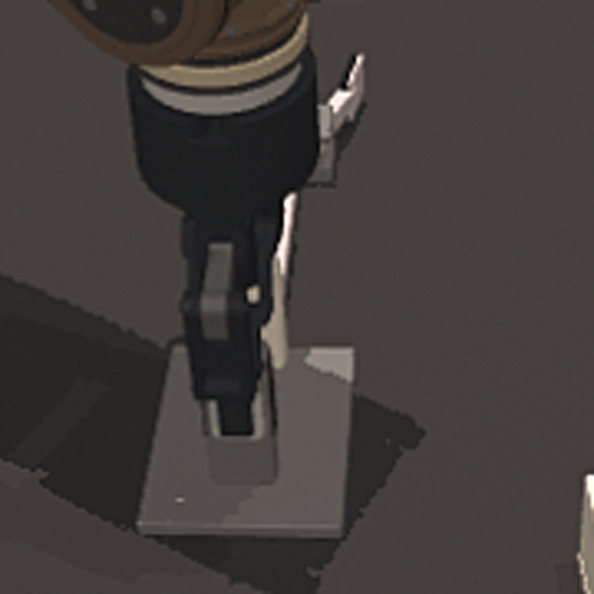

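>>> carry_out(rows=[[[0,0,-0.3,0,0,0.8],[0,-1,0,0,0,0.8],[0,-3,0,0,0,0.8],[0,-5,0,0,0,0.8],[0,-7,0,0,0,0]]])

```text
time_s: 7.1
ee_pos: [534.7, -205.9, 38.7]
tool_rot: [3.141, -0.001, -0.164]
ft_force: [-0.9, -3.7, 1.6]
grip_width: 0.761
```

>>> carry_out(rows=[[[0,-8,0,0,0,0],[0,-8,0,0,0,0],[0,-8,0,0,0,0],[0,-8,0,0,0,0],[0,-8,0,0,0,0]]])

```text
time_s: 7.72
ee_pos: [541.1, -165.7, 38.7]
tool_rot: [3.141, -0.0, -0.163]
ft_force: [0.1, -3.7, 2.9]
grip_width: 0.758
```

>>> carry_out(rows=[[[0,-8,0,0,0,0],[0,-8,0,0,0,0],[0,-8,0,0,0,0],[0,-5,0,0,0,0],[0,0,0,0,0,0]]])

```text
time_s: 8.35
ee_pos: [545.8, -136.6, 38.7]
tool_rot: [-3.14, -0.0, -0.163]
ft_force: [-0.1, -0.3, 3.1]
grip_width: 0.763
```

```bash
cat > look.py <<'E'
from h import *
import sys
np.set_printoptions(precision=1,suppress=True)
k=sys.argv[1]
for n in ("side","top"):
    p,d=arm.snapshot(n); np.save(f"d_{n}.npy",d); cv2.imwrite(f"pics/raw_{n}{k}.png",p)
    for t,z in (("jaws",18),("jaw_left",18),("jaw_right",18),("jar_center",22)):
        r=arm.tip_of(n,t)
        for x in r[:2]:
            uv=(x["at"][0]*560,x["at"][1]*420); print(n,t,round(x["conf"],2),np.array(uv),atz(n,uv,z)[:2])
    q=p[120:300,190:370] if n=="side" else p[180:310,100:360]
    f=3.3 if n=="side" else 3
    cv2.imwrite(f"pics/{n}{k}.png",cv2.resize(q,None,fx=f,fy=f,interpolation=cv2.INTER_CUBIC))
s=arm.sense();print(s["ee_pos"],s["tool_rot"],s["ft_force"],s["grip_width"],s["time_s"])
E
python3 look.py 4
```

```text
side jaws 0.85 [270.2 220.8] [584.7 125. ]
side jaw_right 0.58 [274.6 237.4] [590.8  63.1]
side jar_center 0.48 [281.8 187. ] [617.7 261.1]
top jaws 0.7 [243.3 246.9] [581.7 118.4]
top jaw_left 0.43 [269.  256.2] [557.1  66.6]
top jaw_right 0.65 [270. 243.] [584.6  62.1]
top jar_center 0.74 [173.8 242. ] [605.3 261.9]
[ 545.8 -136.8   38.6] [-3.1 -0.  -0.2] [2.3 3.9 4.2] 0.7610589973344579 8.85
```

View pics/side4.png

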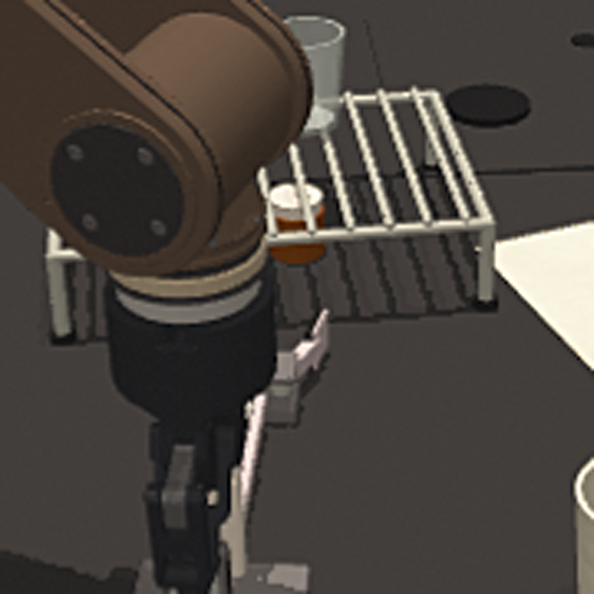

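View pics/top4.png

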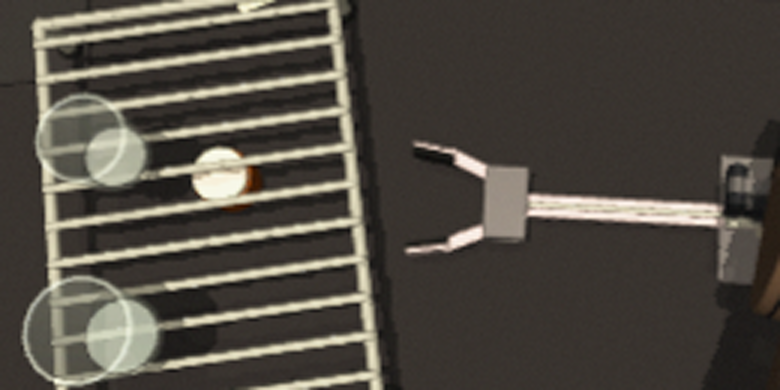

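Run:
```python
from h import *
np.set_printoptions(precision=1,suppress=True)
f=lambda a,b:(a/3+100,b/3+180)
for nm,a,b,z in(("tipR",415,145,31),("tipL",407,250,31),("tipmid",411,197.5,31),("house",506,203,32),("shaft near",718,213,22),("shaft far",530,206,22)):
    print(nm,atz("top",f(a,b),z))
d=np.load("d_top.npy");P,u,v=cloud("top",d)
for y0 in range(40,150,8):
    m=(P[:,2]>12)&(P[:,2]<45)&(P[:,1]>=y0)&(P[:,1]<y0+8)&(abs(P[:,0]-580)<60)
    w=P[m]
    if len(w): print(y0,len(w),w[:,0].min(),w[:,0].max(),(w[:,0].min()+w[:,0].max())/2,w[:,2].max())
for y0 in range(-90,40,16):
    m=(P[:,2]>12)&(P[:,2]<30)&(P[:,1]>=y0)&(P[:,1]<y0+16)&(abs(P[:,0]-560)<30)
    w=P[m]
    if len(w): print("sh",y0,len(w),np.median(w,0))
```

```text
tipR [619.6 124.8  31. ]
tipL [547.5 135.6  31. ]
tipmid [583.3 130.2  31. ]
house [573.1  65.4  32. ]
shaft near [553.6 -80.   22. ]
shaft far [570.8  49.2  22. ]
40 29 563.7190163997146 578.5847652179785 571.1518908088466 28.474040292945006
48 72 550.8551377788187 596.7028185115929 573.7789781452059 35.98009751633617
56 95 548.8141154256505 599.9415128104091 574.3778141180298 36.65988924476903
64 99 549.5584201848458 599.6525047614264 574.6054624731361 36.999410598510735
72 94 550.2800279510407 601.8767955527804 576.0784117519106 37.346387296535
80 49 551.1489844114254 607.1202253054564 579.134604858441 36.957235593631026
88 39 548.8571986832894 612.2502327274001 580.5537157053448 29.06926248770253
96 35 547.6396292592851 614.1343843002785 580.8870067797818 33.53983133738757
104 40 545.331844351255 616.6389468053035 580.9853955782792 33.295688287466646
112 34 546.7519687397659 619.3420231811144 583.0469959604402 34.44238320577472
120 31 546.8114287068586 620.2913035778454 583.551366142352 32.69428232552616
128 18 546.5458655414943 553.7052160928602 550.1255408171772 35.06163224189254
136 2 550.4996509744659 552.6833276220477 551.5914892982569 30.01717845207554
sh -90 42 [549.7 -79.2  22.9]
sh -74 59 [553.5 -65.7  22.1]
sh -58 51 [555.9 -49.9  23.2]
sh -42 57 [558.5 -33.8  21.3]
sh -26 53 [560.5 -18.2  22.3]
sh -10 58 [562.9  -1.1  21.2]
sh 6 53 [566.2  13.6  22. ]
sh 22 52 [567.7  30.1  22.5]
sh 38 52 [570.3  44.6  21.8]
```

>>> carry_out(rows=[[[0,-4,0,0,0,0.5],[0.5,-7,0,0,0,0.5],[0.5,-7,0,0,0,0.5],[0.5,-7,0,0,0,0.3],[0,-7,0,0,0,0]]])

```text
time_s: 9.48
ee_pos: [552.9, -106.1, 38.5]
tool_rot: [3.141, 0.0, -0.194]
ft_force: [0.5, -4.0, 1.4]
grip_width: 0.756
```

>>> carry_out(rows=[[[0,-7,0,0,0,0],[0,-7,0,0,0,0],[0,-7,0,0,0,0],[0,-7,0,0,0,0],[0,0,0,0,0,0]]])

```text
time_s: 10.1
ee_pos: [558.4, -77.6, 38.5]
tool_rot: [-3.14, 0.0, -0.194]
ft_force: [0.8, 0.8, 0.8]
grip_width: 0.759
```

```bash
cat > ax.py <<'E'
from h import *
np.set_printoptions(precision=1,suppress=True)
P,u,v=cloud("top",np.load("d_top.npy"))
s=arm.sense(); g=s["ee_pos"][:2]; yaw=s["tool_rot"][2]+np.pi/2
ax=np.array([np.cos(yaw),np.sin(yaw)]); pr=np.array([ax[1],-ax[0]])
r=P[:,:2]-g; a=r@ax; b=r@pr
A=[];B=[]
for a0 in range(60,180,12):
    m=(P[:,2]>14)&(P[:,2]<30)&(a>=a0)&(a<a0+12)&(abs(b)<20)
    if m.sum()>20: A.append(np.median(a[m]));B.append(np.median(b[m]))
k=np.polyfit(A,B,1); print("shaft offset to right of tool axis at a=0,257:",k[1],np.polyval(k,257),"turn deg",np.degrees(k[0]),len(A), np.array(B))
for a0 in range(190,280,8):
    m=(P[:,2]>14)&(P[:,2]<40)&(a>=a0)&(a<a0+8)&(abs(b)<55)
    if m.sum()>5: print(a0,m.sum(),b[m].min(),b[m].max(),(b[m].min()+b[m].max())/2)
j=np.array([610.,258.])-g; print("jar along, right:",j@ax,j@pr)
E
python3 look.py 5; python3 ax.py
```

```text
side jaws 0.76 [278.6 204. ] [606.2 191.7]
side jaws 0.21 [259.9 292.2] [557.2 -99.5]
side jaw_right 0.68 [282.4 222.6] [609.7 115.5]
side jar_center 0.47 [280.7 188.2] [614.8 255.6]
top jaws 0.6 [212.7 238.7] [605.2 181.2]
top jaw_left 0.54 [240.7 249.1] [577.6 124.2]
top jaw_right 0.53 [241.7 233.7] [610.  119.7]
top jar_center 0.86 [172.8 240. ] [609.7 263.8]
[558.1 -78.4  38.4] [-3.1  0.  -0.2] [0.3 2.9 0.7] 0.7679908288779453 10.6
shaft offset to right of tool axis at a=0,257: -2.926289018916947 -5.428000803248647 turn deg -0.5577335673165325 10 [-3.5 -4.2 -3.3 -3.8 -4.  -4.6 -3.8 -4.4 -4.7 -4.6]
190 97 -27.664722600374986 21.457315714093887 -3.1037034431405495
198 93 -28.479693034959823 20.584395856658784 -3.9476485891505195
206 93 -28.982699558373515 19.460982745747316 -4.760858406313099
214 73 -29.045476844315917 20.877813282987184 -4.083831780664367
222 40 -33.457566897433 24.36428966073416 -4.546638618349419
230 34 -36.926745513499746 27.105381891908493 -4.9106818107956265
238 27 -37.91878525117538 30.28966556857674 -3.814559841299319
246 21 -32.939916432938595 30.390004185791472 -1.2749561235735616
254 11 -41.348412301089965 30.087418797288894 -5.630496751900536
262 16 -36.415427458266734 33.52221458368791 -1.446606437289411
jar along, right: 340.1265495445822 -14.239155205331679
```

View pics/top5.png

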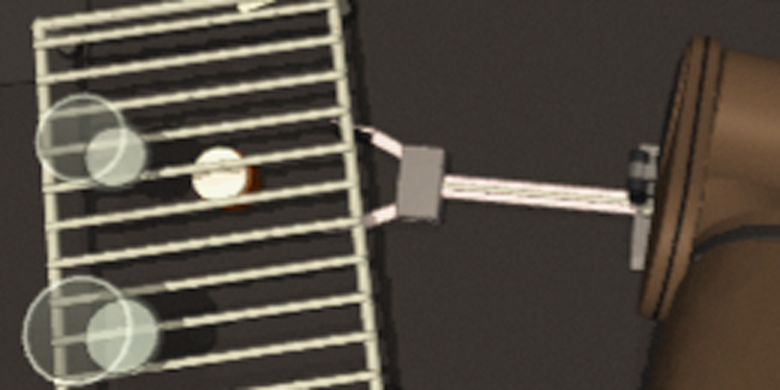

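View pics/side5.png

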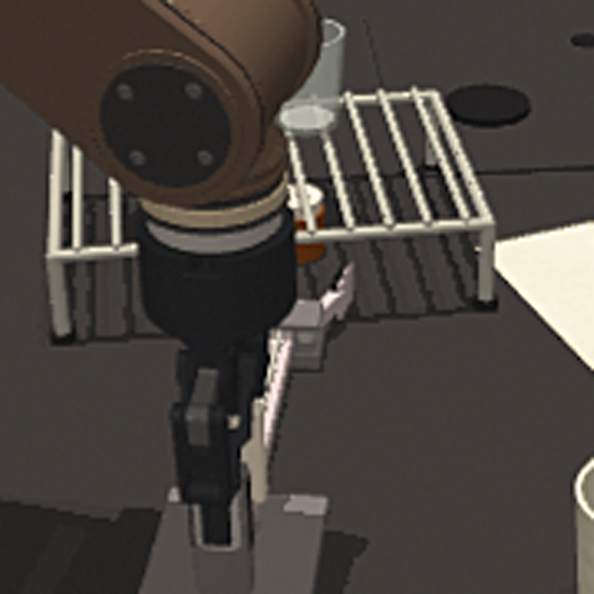

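>>> carry_out(rows=[[[0,-3,0,0,0,-0.6],[-0.5,-6,0,0,0,-0.6],[-1,-6,0,0,0,-0.3],[-1,-6,0,0,0,0],[0,-6,0,0,0,0]]])

```text
time_s: 11.22
ee_pos: [560.2, -51.3, 38.4]
tool_rot: [3.141, 0.001, -0.168]
ft_force: [0.2, -1.8, -1.6]
grip_width: 0.761
```

>>> carry_out(rows=[[[0,-5,0,0,0,0],[0,-3,0,0,0,0],[0,0,0,0,0,0],[0,0,0,0,0,0],[0,0,0,0,0,0]]])

```text
time_s: 11.85
ee_pos: [561.7, -43.8, 38.4]
tool_rot: [-3.141, 0.001, -0.168]
ft_force: [1.0, 0.3, -2.6]
grip_width: 0.758
```

```bash
python3 look.py 6; python3 ax.py;  python3 - <<'E'
import cv2
p=cv2.imread("pics/raw_top6.png")[200:290,140:300]; cv2.imwrite("pics/top6z.png",cv2.resize(p,None,fx=5,fy=5,interpolation=cv2.INTER_CUBIC))
E
```

```text
side jaws 0.77 [277.9 196.8] [606.4 223.5]
side jaw_right 0.42 [277.6 215.9] [601.2 142.7]
side jar_center 0.57 [281.1 156.2] [626.4 426.4]
side jar_center 0.53 [280.2 186.2] [614.3 265.3]
top jaws 0.66 [199.1 241.5] [602. 210.]
top jaws 0.2 [352.9 159.2] [ 751.3 -134.9]
top jar_center 0.48 [173.4 238.8] [612.1 262.5]
[561.8 -44.   38.5] [ 3.1  0.  -0.2] [ 0.   0.7 -3.6] 0.7641472090142241 12.35
shaft offset to right of tool axis at a=0,257: -4.218445067286466 -2.3846189559879454 turn deg 0.40883461688051836 10 [-5.  -2.6 -3.7 -2.9 -3.6 -3.  -2.9 -3.7 -2.7 -3.5]
190 97 -26.575116207822987 21.852250738634424 -2.361432734594281
198 93 -27.07051364323779 21.317746839555742 -2.8763834018410233
206 56 -21.482788855705635 22.60908352994815 0.5631473371212579
214 18 -24.013654114700078 22.12635087289573 -0.9436516209021732
222 12 -31.508349490105385 20.69580664927313 -5.406271420416127
230 15 -34.87309962158995 28.37689545172692 -3.2481020849315154
238 24 -37.59748663679633 32.53245678903154 -2.5325149238823954
246 21 -38.26119568144211 32.38835882587387 -2.936418427784119
254 21 -38.26856128453832 33.79080857354724 -2.2388763554955418
262 24 -41.000743619881646 35.39901356187707 -2.8008650290022885
jar along, right: 305.84757315508955 -2.996240369103403
```

View pics/top6z.png

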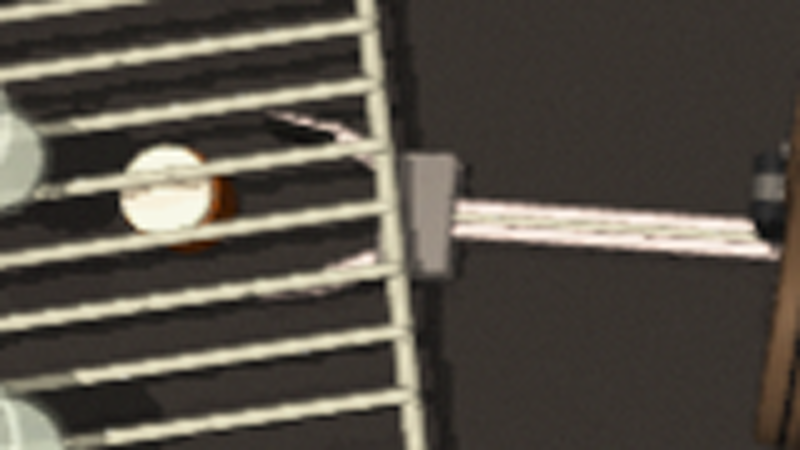

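View pics/side6.png

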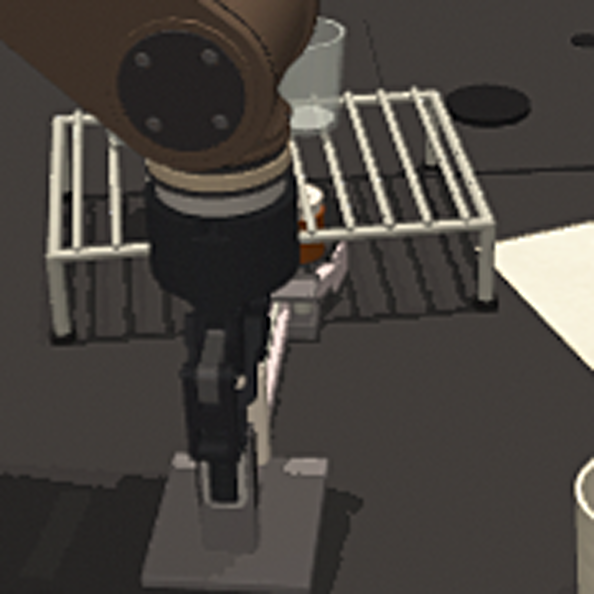

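Run:
```python
from h import *
np.set_printoptions(precision=1,suppress=True)
s=arm.sense(); g=s["ee_pos"][:2]; yaw=s["tool_rot"][2]+np.pi/2
ax=np.array([np.cos(yaw),np.sin(yaw)]); pr=np.array([ax[1],-ax[0]])
for z in(25,31):
  for uv in((275,118),(262,295)):
    x=atz("top",(uv[0]/5+140,uv[1]/5+200),z)[:2]-g; print(z,x@ax,x@pr)
for n in("top","side"):
    P,u,v=cloud(n,np.load(f"d_{n}.npy")); r=P[:,:2]-g;a=r@ax;b=r@pr
    m=(P[:,2]>12)&(P[:,2]<45)&(abs(b+3)>22)&(abs(b+3)<45)&(a>240)&(a<295)
    print(n,np.histogram(a[m],bins=range(240,296,3)))
    # housing front/back
    m=(P[:,2]>28)&(P[:,2]<42)&(abs(b+3)<20)&(a>170)&(a<230)
    print(a[m].min(),a[m].max(),np.percentile(a[m],[3,97]))
```

```text
25 268.60501714885993 33.30063444857187
25 265.3562835071211 -41.099276247372664
31 267.2922023566823 32.23142317892953
31 264.06516058539535 -41.671717574501216
top (array([ 6, 11,  8,  8,  9,  7,  8, 10, 10,  9,  2,  0,  0,  0,  0,  0,  0,
        0]), array([240, 243, 246, 249, 252, 255, 258, 261, 264, 267, 270, 273, 276,
       279, 282, 285, 288, 291, 294]))
171.7543432128663 219.9726278848124 [189.9 217.6]
side (array([ 7, 13,  7,  1,  5,  3,  7,  4,  5,  5,  1,  0,  0,  0,  0,  0,  0,
        0]), array([240, 243, 246, 249, 252, 255, 258, 261, 264, 267, 270, 273, 276,
       279, 282, 285, 288, 291, 294]))
171.3950078236628 216.9606464728867 [189.3 216.9]
```

>>> carry_out(rows=[[[0,-5,0.4,0,0,0],[0,-6,0,0,0,0],[0,-6,0,0,0,0],[0,-6,0,0,0,0],[0,-6,0,0,0,0]]])

```text
time_s: 12.98
ee_pos: [566.9, -14.9, 38.4]
tool_rot: [3.141, -0.0, -0.168]
ft_force: [-0.3, -1.0, -2.1]
grip_width: 0.761
```

>>> carry_out(rows=[[[0,-5,0,0,0,0],[0,-5,0,0,0,0],[0,-3,0,0,0,0],[0,0,0,0,0,0],[0,0,0,0,0,0]]])

```text
time_s: 13.6
ee_pos: [569.1, -2.2, 38.4]
tool_rot: [-3.141, -0.0, -0.169]
ft_force: [0.4, 2.7, -0.7]
grip_width: 0.762
```

```bash
python3 look.py 7; python3 ax.py;  python3 - <<'E'
import cv2
p=cv2.imread("pics/raw_top7.png")[200:290,140:300]; cv2.imwrite("pics/top7z.png",cv2.resize(p,None,fx=5,fy=5,interpolation=cv2.INTER_CUBIC))
E
```

```text
side jaws 0.83 [281.5 188.8] [616.9 259.8]
side jaw_right 0.48 [284.9 206.6] [619.2 179.2]
top jaws 0.58 [178.9 242.2] [604.5 252.2]
top jaw_left 0.56 [201.3 249.9] [583.8 206.3]
top jaw_right 0.47 [204.9 237.2] [609.9 197.3]
top jaw_right 0.38 [138.4 230.4] [637.8 336.2]
top jar_center 0.7 [174.7 239.5] [610.4 259.8]
[569.   -2.4  38.3] [-3.1 -0.  -0.2] [ 1.1  2.6 -0.3] 0.7634870083232527 14.1
shaft offset to right of tool axis at a=0,257: -1.5677844448039555 -4.624286826594293 turn deg -0.6814190138064986 8 [-2.  -2.9 -3.6 -2.4 -3.1 -3.1 -3.2 -3.6]
190 73 -25.932774054521815 19.584982683860325 -3.173895685330745
198 71 -26.477756174093685 16.026688260395808 -5.225533956848938
206 69 -26.860862635855472 21.199980382948365 -2.830441126453554
214 52 -28.381371713158078 21.041248386004515 -3.6700616635767815
222 33 -31.618479772571746 25.353474757569238 -3.132502507501254
230 37 -34.97884858735139 29.10964492825356 -2.9346018295489174
238 66 -36.65093866948873 32.81533489699528 -1.9178018862467248
246 48 -38.11077640078623 32.12950930831115 -2.9906335462375395
254 39 -39.29099793396347 31.216720188807084 -4.037138872578192
262 24 -40.61882427472132 28.45393597153951 -6.082444151590904
270 9 -41.027616811207885 29.309963380434457 -5.858826715386714
jar along, right: 263.6059189807477 -3.2493026169712746
```

View pics/top7z.png

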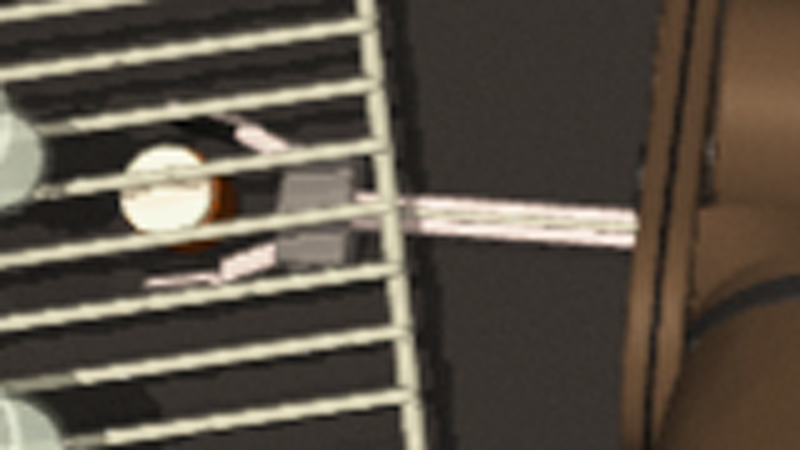

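View pics/side7.png

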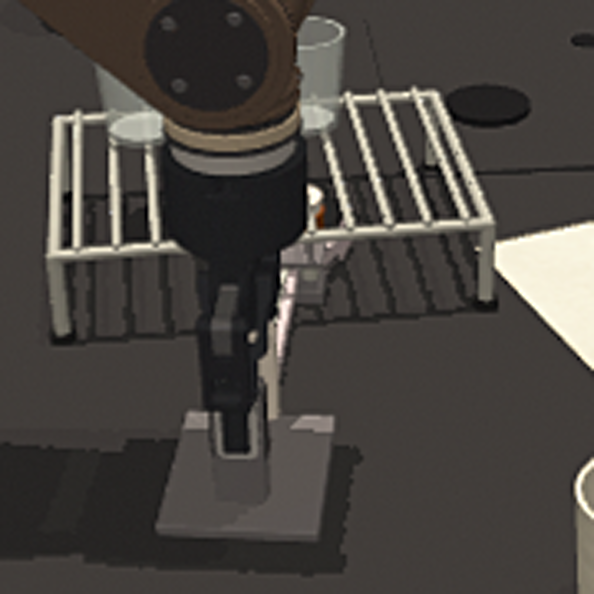

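>>> carry_out(rows=[[[0,0,0,0,0,0],[0,0,-0.2,0,0,0],[0,0,-0.2,0,0,0],[0,0,0,0,0,0],[0,0,0,0,0,0]]], fingers=0.29)

```text
time_s: 14.72
ee_pos: [569.3, -3.9, 39.3]
tool_rot: [3.139, -0.001, -0.167]
ft_force: [-1.5, -5.4, 4.2]
grip_width: 0.712
```

```bash
cat > s.py <<'E'
from plant import arm
import numpy as np
np.set_printoptions(precision=2,suppress=True)
s=arm.sense();print(s["grip_width"],s["ft_force"],s["torque"],s["ee_pos"],s["time_s"])
E
python3 s.py
```

```text
0.7124347903192635 [-1.47 -5.4   4.25] [-0.59  0.3   0.18] [569.34  -3.89  39.3 ] 14.725
```

>>> carry_out(rows=[[[0,0,-0.3,0,0,0],[0,0,-0.3,0,0,0],[0,0,0,0,0,0],[0,0,0,0,0,0],[0,0,0,0,0,0]]], fingers=0.335)

```text
time_s: 15.35
ee_pos: [569.8, -4.1, 40.2]
tool_rot: [3.139, -0.002, -0.167]
ft_force: [-1.4, -5.4, 4.2]
grip_width: 0.669
```

>>> carry_out(rows=[[[0,0,-0.3,0,0,0],[0,0,0,0,0,0],[0,0,0,0,0,0],[0,0,0,0,0,0],[0,0,0,0,0,0]]], fingers=0.36)

```text
time_s: 15.98
ee_pos: [569.9, -4.2, 40.6]
tool_rot: [3.139, -0.003, -0.168]
ft_force: [-1.0, -5.0, 5.8]
grip_width: 0.642
```

```bash
python3 s.py; python3 look.py 8; python3 ax.py;  python3 - <<'E'
import cv2
p=cv2.imread("pics/raw_top8.png")[200:290,140:300]; cv2.imwrite("pics/top8z.png",cv2.resize(p,None,fx=5,fy=5,interpolation=cv2.INTER_CUBIC))
E
```

```text
0.6417537148793881 [-1.   -4.99  5.8 ] [-0.77  0.23  0.07] [569.94  -4.17  40.57] 15.975
side jaws 0.78 [285.8 188.6] [626.9 259.7]
side jaw_right 0.51 [283.8 202.8] [617.9 195.6]
side jar_center 0.44 [280.4 190.2] [613.5 246.1]
top jaws 0.92 [179. 241.] [607.1 251.9]
top jaw_left 0.71 [174.8 250.4] [588.1 261.6]
top jaw_left 0.53 [200.5 249.3] [585.2 208. ]
top jaw_right 0.48 [205.1 234.3] [616.  196.6]
top jar_center 0.7 [173.8 240.9] [607.6 261.8]
[570.   -4.2  40.6] [ 3.1 -0.  -0.2] [-1.3 -5.9  4.8] 0.6421750393746851 16.475
shaft offset to right of tool axis at a=0,257: -3.5708266482959985 -2.445173350700755 turn deg 0.250954020027981 8 [-3.3 -3.5 -2.7 -3.3 -2.7 -2.8 -3.3 -2.8]
190 49 -26.664632842333805 15.043078124996017 -5.810777358668894
198 72 -27.27265520351248 14.507315934626805 -6.382669634442837
206 61 -25.82064078899064 22.78642707591572 -1.5171068565374597
214 74 -26.519682733227512 22.406656053943216 -2.056513339642148
222 31 -26.36240012723792 21.31944529953029 -2.5214774138538143
230 33 -29.13394211330796 24.022294585867648 -2.5558237637201557
238 47 -31.820182779653823 25.926940082978646 -2.9466213483375885
246 65 -33.57683994136349 27.607182485739425 -2.9848287278120313
254 42 -31.874852684651668 25.982303526357676 -2.946274579146996
262 38 -32.4564937368401 27.510750011905266 -2.472871862467418
270 33 -33.130533345889745 27.096980469769573 -3.016776438060086
jar along, right: 265.17311980027944 -4.2483051228196995
```

View pics/top8z.png

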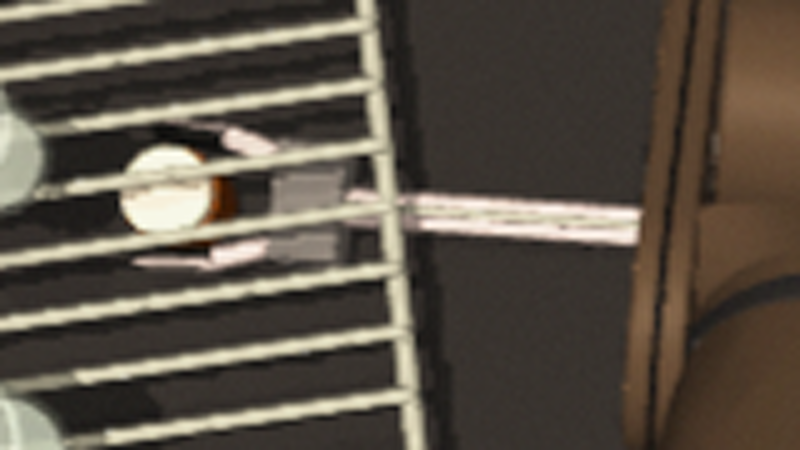

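>>> carry_out(rows=[[[0,0,-0.2,0,0,0],[0,0,0,0,0,0],[0,0,0,0,0,0],[0,0,0,0,0,0],[0,0,0,0,0,0]]], fingers=0.385)

```text
time_s: 17.1
ee_pos: [570.1, -4.4, 41.0]
tool_rot: [3.139, -0.003, -0.167]
ft_force: [-1.2, -6.1, 5.0]
grip_width: 0.618
```

```bash
cat > t.py <<'E'
from plant import arm
import numpy as np
np.set_printoptions(precision=2,suppress=True)
w=[];F=[]
for i in range(6):
    arm.snapshot("top"); s=arm.sense(); w.append(s["grip_width"]);F.append(s["ft_force"])
print("w",np.mean(w),np.std(w),"F",np.mean(F,0),s["ee_pos"],s["torque"],s["time_s"])
E
python3 t.py
```

```text
w 0.6175633266757888 0.0025518143569809183 F [-1.21 -6.12  5.94] [570.13  -4.41  41.03] [-0.8   0.25  0.1 ] 17.4
```

>>> carry_out(rows=[[[0,0,0,0,0,0],[0,0,0,0,0,0],[0,0,0,0,0,0],[0,0,0,0,0,0],[0,0,0,0,0,0]]], fingers=0.395)

```text
time_s: 18.02
ee_pos: [570.1, -4.6, 41.2]
tool_rot: [3.138, -0.003, -0.167]
ft_force: [-1.0, -6.4, 5.7]
grip_width: 0.609
```

```bash
python3 t.py; python3 look.py 9;   python3 - <<'E'
import cv2
p=cv2.imread("pics/raw_top9.png")[200:290,140:300]; cv2.imwrite("pics/top9z.png",cv2.resize(p,None,fx=5,fy=5,interpolation=cv2.INTER_CUBIC))
E
```

```text
w 0.6104145612045163 0.0018090979731607022 F [-1.66 -7.07  6.26] [570.12  -4.6   41.16] [-0.91  0.35  0.19] 18.325
side jaws 0.97 [282.8 188.1] [620.1 262.7]
side jaw_right 0.4 [283.7 203. ] [617.6 194.9]
side jar_center 0.55 [280.4 188.6] [614.  253.8]
top jaws 0.96 [177.6 239.7] [610.1 254.8]
top jaws 0.51 [203.7 235.5] [613.8 199.7]
top jaw_right 0.47 [203.1 235.6] [613.6 200.9]
top jar_center 0.74 [175.4 238.7] [612.  258.3]
[570.1  -4.6  41.2] [ 3.1 -0.  -0.2] [-1.9 -7.4  6.4] 0.6048087590677426 18.825
```

View pics/top9z.png

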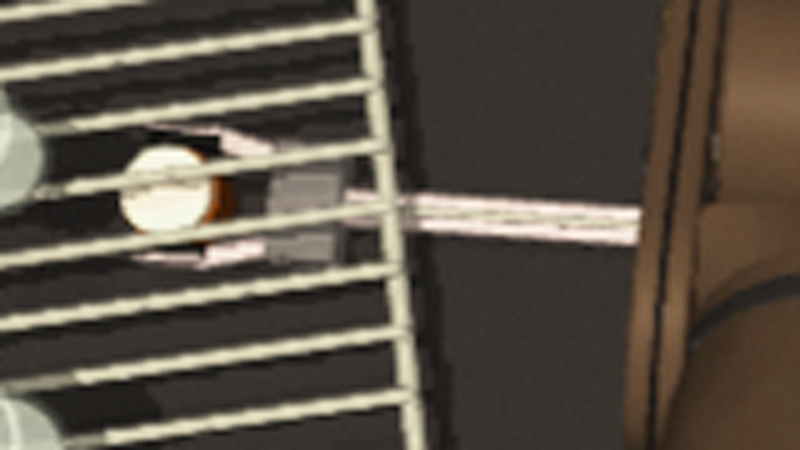

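>>> carry_out(rows=[[[0,0,0,0,0,0],[0,0,-0.2,0,0,0],[0,0,0,0,0,0],[0,0,0,0,0,0],[0,0,0,0,0,0]]], fingers=0.4)

```text
time_s: 19.45
ee_pos: [570.1, -4.5, 41.2]
tool_rot: [3.138, -0.003, -0.166]
ft_force: [-1.5, -6.6, 5.4]
grip_width: 0.602
```

```bash
sed -i 's/range(6)/range(12)/' t.py; python3 t.py
```

```text
w 0.6029048583130517 0.0018818240498926903 F [-1.24 -6.55  5.77] [570.14  -4.55  41.25] [-0.85  0.31  0.26] 20.05
```

>>> carry_out(rows=[[[0,0,0,0,0,0],[0,0,0,0,0,0],[0,0,0,0,0,0],[0,0,0,0,0,0],[0,0,0,0,0,0]]], fingers=0.406)

```text
time_s: 20.68
ee_pos: [570.1, -4.6, 41.3]
tool_rot: [3.138, -0.003, -0.166]
ft_force: [-0.8, -7.5, 5.9]
grip_width: 0.595
```

```bash
python3 t.py; python3 look.py 10;   python3 - <<'E'
import cv2
p=cv2.imread("pics/raw_top10.png")[220:260,155:205]; cv2.imwrite("pics/top10z.png",cv2.resize(p,None,fx=14,fy=14,interpolation=cv2.INTER_CUBIC))
E
```

```text
w 0.5963919073242698 0.002331212087007454 F [-1.33 -6.78  6.08] [570.13  -4.62  41.33] [-0.89  0.31  0.24] 21.275
side jaws 0.55 [280.9 186.9] [616. 269.]
side jaw_right 0.67 [281.3 188. ] [616.6 263.6]
side jaw_right 0.47 [283.2 204.2] [616.2 189.7]
side jar_center 0.59 [279.8 187.7] [612.9 258.2]
top jaws 0.58 [177.9 239. ] [611.6 254. ]
top jaw_left 0.66 [198.1 250.1] [584. 213.]
top jar_center 0.61 [173.8 239.7] [610.2 261.6]
[570.1  -4.6  41.3] [ 3.1 -0.  -0.2] [-1.8 -6.3  6.3] 0.5940779272060872 21.775
```

View pics/top10z.png

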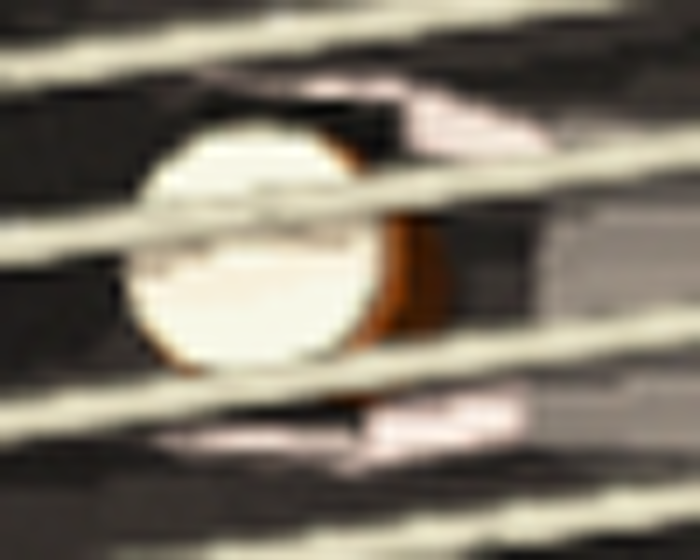

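>>> carry_out(rows=[[[0,0,0,0,0,0],[0,0,-0.2,0,0,0],[0,0,0,0,0,0],[0,0,0,0,0,0],[0,0,0,0,0,0]]], fingers=0.412)

```text
time_s: 22.4
ee_pos: [570.1, -4.5, 41.4]
tool_rot: [3.138, -0.003, -0.166]
ft_force: [-0.8, -6.9, 6.2]
grip_width: 0.589
```

```bash
python3 t.py
```

```text
w 0.5912538761238469 0.0019635064944079007 F [-1.17 -6.68  5.62] [570.14  -4.56  41.45] [-0.87  0.34  0.36] 23.0
```

>>> carry_out(rows=[[[0,0,0,0,0,0],[0,0,0,0,0,0],[0,0,0,0,0,0],[0,0,0,0,0,0],[0,0,0,0,0,0]]], fingers=0.417)

```text
time_s: 23.62
ee_pos: [570.1, -4.6, 41.5]
tool_rot: [3.138, -0.003, -0.166]
ft_force: [-0.7, -7.7, 6.1]
grip_width: 0.591
```

```bash
python3 t.py; python3 look.py 11;   python3 - <<'E'
import cv2
p=cv2.imread("pics/raw_top11.png")[220:260,155:205]; cv2.imwrite("pics/top11z.png",cv2.resize(p,None,fx=14,fy=14,interpolation=cv2.INTER_CUBIC))
E
```

```text
w 0.5876107716909017 0.00202962983381328 F [-1.54 -7.03  5.94] [570.14  -4.67  41.54] [-0.82  0.31  0.28] 24.225
side jaws 0.66 [280.6 186.9] [615.4 269. ]
side jaw_right 0.68 [265.6 238.5] [572.8  60.9]
side jaw_right 0.39 [285.  206.2] [619.5 180.8]
side jar_center 0.65 [281.5 187.8] [616.8 257.4]
side jar_center 0.64 [384.7 266.8] [783.9 -55.4]
top jaws 0.63 [176.2 240.4] [608.9 257.7]
top jaw_left 0.63 [199.5 249.3] [585.4 210. ]
top jaw_right 0.62 [202.2 232.6] [620.3 202.4]
top jar_center 0.57 [174.4 238.5] [612.5 260.4]
[570.1  -4.7  41.5] [ 3.1 -0.  -0.2] [-1.4 -6.8  6.6] 0.5841348544683694 24.725
```

View pics/top11z.png

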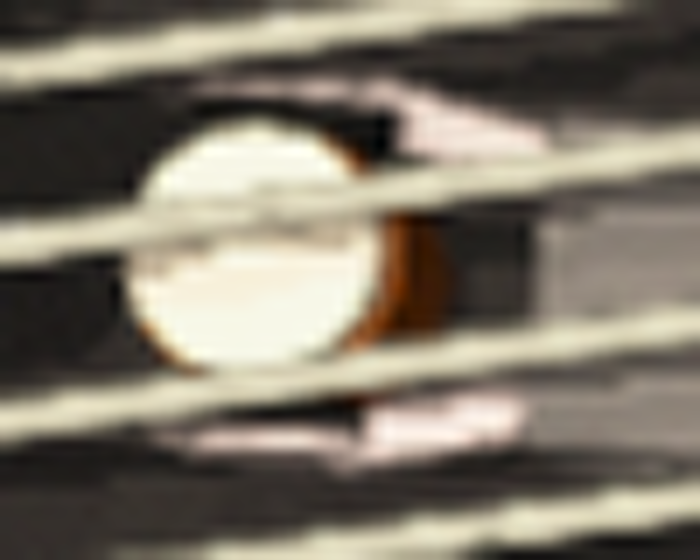

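>>> carry_out(rows=[[[0,1,0,0,0,0],[0,2,0,0,0,0],[0,3,0,0,0,0],[0,3,0,0,0,0],[0,3,0,0,0,0]]])

```text
time_s: 25.35
ee_pos: [568.4, -12.1, 41.3]
tool_rot: [-3.136, -0.003, -0.17]
ft_force: [1.9, 7.9, 6.5]
grip_width: 0.584
```

```bash
sed -i 's/range(12)/range(6)/' t.py; python3 t.py;python3 - <<'E'
from h import *
p,d=arm.snapshot("top");cv2.imwrite("pics/top12z.png",cv2.resize(p[215:265,155:225],None,fx=10,fy=10,interpolation=cv2.INTER_CUBIC))
E
```

```text
w 0.5855350118903291 0.00257479296762255 F [1.07 7.07 5.43] [568.31 -12.39  41.26] [ 1.05 -0.14  0.04] 25.65
```

View pics/top12z.png

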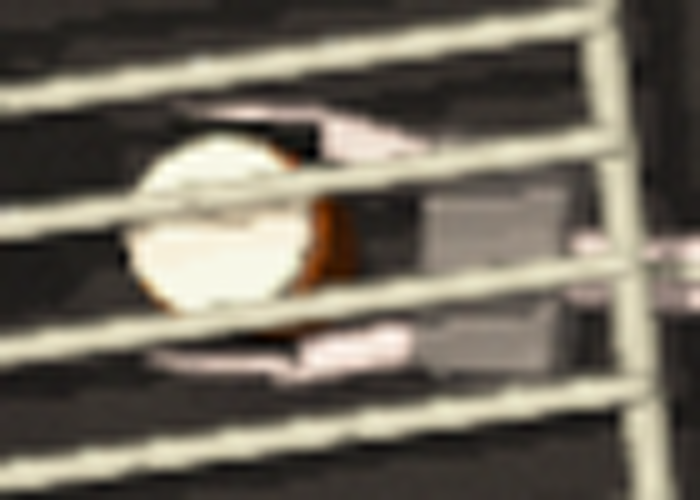

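>>> carry_out(rows=[[[0,3,0,0,0,0],[0,5,0,0,0,0],[0,6,0,0,0,0],[0,7,0,0,0,0],[0,7,0,0,0,0]]])

```text
time_s: 26.32
ee_pos: [563.7, -39.7, 41.3]
tool_rot: [-3.136, -0.003, -0.17]
ft_force: [1.6, 8.0, 5.6]
grip_width: 0.586
```

>>> carry_out(rows=[[[0,7,0,0,0,0],[0,7,0,0,0,0],[0,7,0,0,0,0],[0,7,0,0,0,0],[0,7,0,0,0,0]]])

```text
time_s: 26.95
ee_pos: [557.8, -74.2, 41.3]
tool_rot: [-3.136, -0.003, -0.171]
ft_force: [1.5, 8.6, 5.5]
grip_width: 0.582
```

```bash
python3 look.py 13
```

```text
side jaws 0.68 [279.3 201.1] [608.5 204.1]
side jaw_right 0.43 [279.3 220.2] [603.9 125.4]
side jar_center 0.66 [278.7 205.3] [605.8 179.4]
top jaw_left 0.46 [233.7 248.2] [580.9 138.7]
top jaw_right 0.46 [237.3 237.9] [601.9 129.5]
top jar_center 0.79 [205.9 242. ] [598.9 195.1]
[557.7 -75.   41.2] [-3.1 -0.  -0.2] [1.1 5.2 6.9] 0.58802539535065 27.45
```

View pics/top13.png

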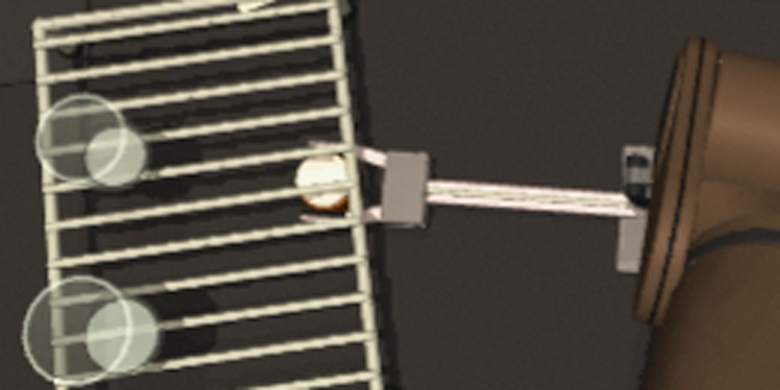

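View pics/side13.png

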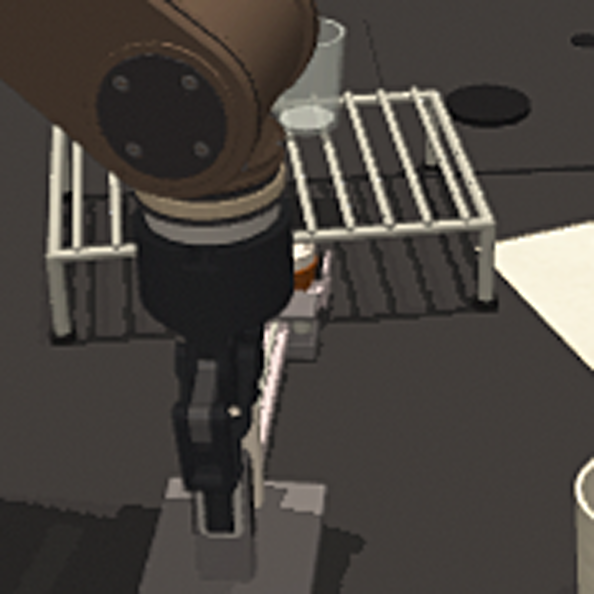

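>>> carry_out(rows=[[[0,3,0,0,0,0],[0,6,0,0,0,0],[0,7,0,0,0,0],[0,7,0,0,0,0],[0,7,0,0,0,0]]])

```text
time_s: 28.08
ee_pos: [552.7, -103.7, 41.2]
tool_rot: [-3.136, -0.002, -0.17]
ft_force: [1.7, 9.2, 6.7]
grip_width: 0.584
```

>>> carry_out(rows=[[[0,7,0,0,0,0],[0,7,0,0,0,0],[0,7,0,0,0,0],[0,7,0,0,0,0],[0,7,0,0,0,0]]])

```text
time_s: 28.7
ee_pos: [546.9, -138.1, 41.2]
tool_rot: [-3.136, -0.002, -0.17]
ft_force: [2.0, 9.1, 7.6]
grip_width: 0.585
```

>>> carry_out(rows=[[[0,7,0,0,0,0],[0,7,0,0,0,0],[0,7,0,0,0,0],[0,7,0,0,0,0],[0,7,0,0,0,0]]])

```text
time_s: 29.32
ee_pos: [541.0, -172.5, 41.2]
tool_rot: [-3.136, -0.002, -0.17]
ft_force: [2.4, 10.0, 7.5]
grip_width: 0.581
```

>>> carry_out(rows=[[[0,6,0,0,0,0],[0,5,0,0,0,0],[0,3,0,0,0,0],[0,1,0,0,0,0],[0,0,0,0,0,0]]])

```text
time_s: 29.95
ee_pos: [538.5, -187.3, 41.2]
tool_rot: [-3.136, -0.002, -0.171]
ft_force: [0.5, 8.3, 7.7]
grip_width: 0.586
```

```bash
python3 look.py 14
```

```text
side jaws 0.59 [270.2 233.5] [582.7  77.6]
side jaw_right 0.6 [273.8 251.6] [586.8  15.7]
side jar_center 0.65 [272.2 233.3] [586.6  72.1]
top jaws 0.86 [263.3 245. ] [581.7  76.4]
top jaw_left 0.4 [285.  255.9] [554.6  33.4]
top jaw_right 0.72 [303.2 153.6] [774.6 -28.1]
top jaw_right 0.5 [289.4 238.6] [590.   20.6]
top jar_center 0.61 [259.9 246.2] [579.3  83.6]
[ 538.5 -187.3   41.2] [-3.1 -0.  -0.2] [1.6 8.8 8.3] 0.5849971609716573 30.45
```

View pics/top14.png

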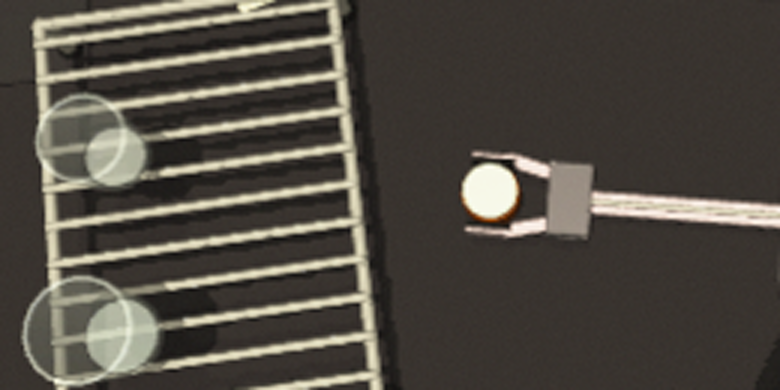

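View pics/raw_side14.png

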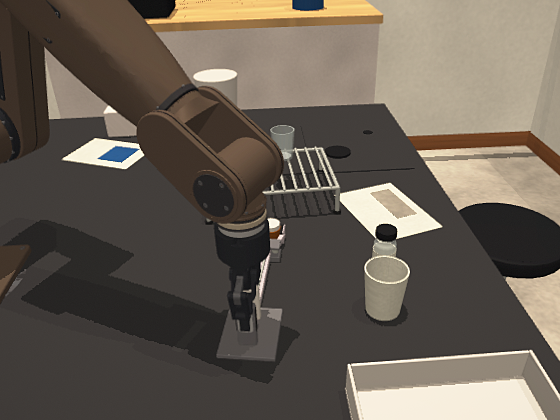

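>>> carry_out(rows=[[[0,0,0,0,0,0],[0,0,0,0,0,0],[0,0,0,0,0,0],[0,0,0,0,0,0],[0,0,0,0,0,0]]], fingers=0.385)

```text
time_s: 31.08
ee_pos: [538.1, -188.2, 40.7]
tool_rot: [-3.138, -0.002, -0.17]
ft_force: [1.0, 5.9, 4.8]
grip_width: 0.612
```

>>> carry_out(rows=[[[0,0,0.2,0,0,0],[0,0,0.3,0,0,0],[0,0,0,0,0,0],[0,0,0,0,0,0],[0,0,0,0,0,0]]], fingers=0.33)

```text
time_s: 31.7
ee_pos: [537.4, -188.9, 39.7]
tool_rot: [-3.139, -0.0, -0.169]
ft_force: [1.7, 5.3, 3.8]
grip_width: 0.67
```

>>> carry_out(rows=[[[0,0,0.2,0,0,0],[0,0,0.3,0,0,0],[0,0,0,0,0,0],[0,0,0,0,0,0],[0,0,0,0,0,0]]], fingers=0.28)

```text
time_s: 32.33
ee_pos: [536.8, -189.7, 38.9]
tool_rot: [-3.141, 0.001, -0.168]
ft_force: [-0.3, 2.6, 1.0]
grip_width: 0.718
```

>>> carry_out(rows=[[[0,0,0.2,0,0,0],[0,0,0.2,0,0,0],[0,0,0,0,0,0],[0,0,0,0,0,0],[0,0,0,0,0,0]]], fingers=0.24)

```text
time_s: 32.95
ee_pos: [536.9, -190.1, 38.5]
tool_rot: [3.141, 0.0, -0.168]
ft_force: [-0.1, -0.2, -3.1]
grip_width: 0.761
```

```bash
python3 look.py 15
```

```text
side jaws 0.91 [269.5 236.6] [580.8  66.9]
side jaw_right 0.58 [276.4 256.8] [590.9  -1.3]
side jaw_right 0.25 [271.7 233.9] [585.6  76. ]
side jar_center 0.52 [272.3 233.4] [586.8  71.8]
top jaws 0.63 [267.5 248.2] [574.1  68.2]
top jaw_left 0.65 [292.4 258.2] [548.3  18.5]
top jaw_right 0.64 [292.9 240.8] [584.7  13.8]
top jar_center 0.85 [260.6 245.9] [579.8  82. ]
[ 537.1 -189.8   38.7] [ 3.1  0.  -0.2] [ 0.8  0.6 -3.3] 0.7574603366583685 33.45
```

View pics/top15.png

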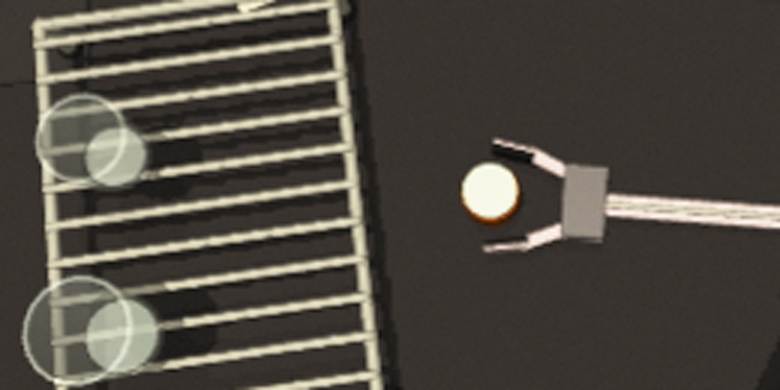

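>>> carry_out(rows=[[[0,2,0.3,0,0,0],[0,4,0,0,0,0],[0,6,0,0,0,0],[0,7,0,0,0,0],[0,7,0,0,0,0]]])

```text
time_s: 34.08
ee_pos: [532.7, -216.2, 38.5]
tool_rot: [3.142, -0.0, -0.168]
ft_force: [0.4, -0.1, -3.3]
grip_width: 0.758
```

>>> carry_out(rows=[[[0,7,0,0,0,0],[0,7,0,0,0,0],[0,7,0,0,0,0],[0,7,0,0,0,0],[0,7,0,0,0,0]]])

```text
time_s: 34.7
ee_pos: [526.8, -250.4, 38.4]
tool_rot: [-3.142, 0.0, -0.168]
ft_force: [-0.7, 1.0, -4.0]
grip_width: 0.759
```

>>> carry_out(rows=[[[0,7,0,0,0,0],[0,5,0,0,0,0],[0,2,0,0,0,0],[0,0,0,0,0,0],[0,0,0,0,0,0]]])

```text
time_s: 35.33
ee_pos: [524.6, -263.8, 38.5]
tool_rot: [3.141, -0.0, -0.168]
ft_force: [1.0, 0.4, -3.7]
grip_width: 0.76
```

```bash
python3 look.py 16
```

```text
side jaw_right 0.54 [270.1 279.8] [576.1 -67.9]
side jar_center 0.86 [271.8 232. ] [586.   76.8]
top jaws 0.69 [306.2 248.4] [566.  -12.3]
top jaw_right 0.65 [141.9 290.8] [511.3 332. ]
top jaw_right 0.6 [330.2 244.4] [569.6 -63.2]
top jar_center 0.61 [263.7 245. ] [581.1  75.4]
[ 524.6 -263.7   38.4] [-3.1 -0.  -0.2] [-0.2 -0.2 -3.3] 0.7641253976355527 35.825
```

View pics/raw_top16.png

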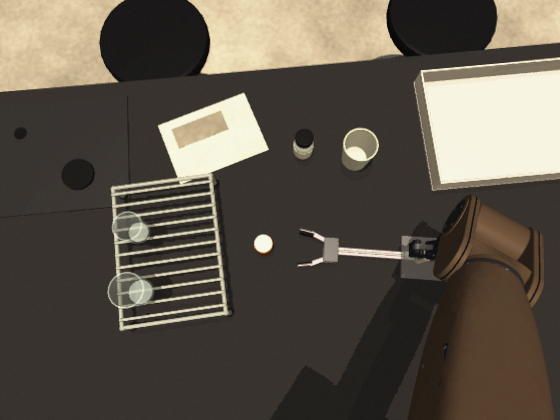

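View pics/raw_side16.png

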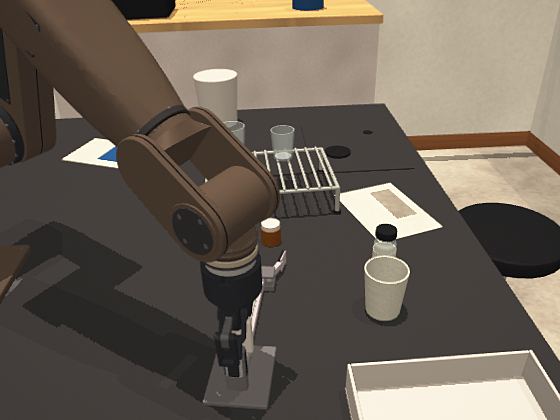

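>>> carry_out(rows=[[[0,0,0.4,0,0,0],[0,0,0.4,0,0,0],[0,0,0,0,0,0],[0,0,0,0,0,0],[0,0,0,0,0,0]]])

```text
time_s: 36.45
ee_pos: [524.7, -263.8, 38.1]
tool_rot: [-3.141, 0.0, -0.168]
ft_force: [-0.8, 1.0, 2.6]
grip_width: 0.758
```

>>> carry_out(rows=[[[0,0,0,0,0,0],[0,0,0,0,0,0],[0,0,0,0,0,0],[0,0,0,0,0,0],[0,0,0,0,0,0]]], fingers=0.12)

```text
time_s: 37.08
ee_pos: [524.6, -263.8, 37.6]
tool_rot: [3.142, -0.0, -0.168]
ft_force: [-1.1, 0.3, 0.0]
grip_width: 0.878
```

>>> carry_out(rows=[[[0,0,0,0,0,0],[0,0,0,0,0,0],[0,0,0,0,0,0],[0,0,-3,0,0,0],[0,0,-6,0,0,0]]], fingers=0)

```text
time_s: 37.7
ee_pos: [524.4, -263.7, 46.7]
tool_rot: [-3.141, 0.0, -0.168]
ft_force: [0.7, -0.4, -0.4]
grip_width: 1.004
```

>>> carry_out(rows=[[[0,0,-8,0,0,0],[0,0,-10,0,0,0],[0,0,-12,0,0,0],[0,0,-15,0,0,0],[0,0,-15,0,0,0]]])

```text
time_s: 38.33
ee_pos: [524.7, -263.9, 108.0]
tool_rot: [3.141, -0.001, -0.168]
ft_force: [0.0, -0.6, 0.4]
grip_width: 1.002
```

>>> carry_out(rows=[[[0,0,-20,0,0,0],[0,0,-25,0,0,0],[-25,20,-30,0,0,0],[-35,30,-20,0,0,0],[-35,30,0,0,0,0]]])

```text
time_s: 38.95
ee_pos: [417.6, -328.3, 205.4]
tool_rot: [3.138, -0.005, -0.167]
ft_force: [0.8, 0.3, -0.8]
grip_width: 1.002
```

>>> carry_out(rows=[[[-35,30,0,0,0,0],[-30,30,0,0,0,0],[0,0,0,0,0,0],[0,0,0,0,0,0],[0,0,0,0,0,0]]])

```text
time_s: 39.58
ee_pos: [344.2, -374.5, 201.9]
tool_rot: [-3.142, -0.0, -0.167]
ft_force: [-0.4, 1.0, -1.3]
grip_width: 1.001
```

```bash
python3 look.py 17
```

```text
side jaws 0.84 [264.3 255.5] [568.4   4.9]
side jaws 0.35 [241.3 347.7] [ 525.9 -223.9]
side jaw_left 0.47 [247.9 278.3] [537.  -60.1]
side jaw_right 0.72 [265.6 279. ] [568.3 -65. ]
side jar_center 0.68 [271.5 231.6] [585.4  78.4]
top jaws 0.8 [306.7 248.1] [566.6 -13.4]
top jaw_left 0.57 [327.9 257.4] [543.  -55.2]
top jaw_right 0.75 [330. 259.] [539.2 -59.2]
top jaw_right 0.66 [332.8 242.5] [573.1 -69.1]
[ 343.5 -375.   201.6] [-3.1  0.  -0.2] [-0.9 -0.1  0.5] 1.0011731654891014 40.075
```

View pics/raw_side17.png

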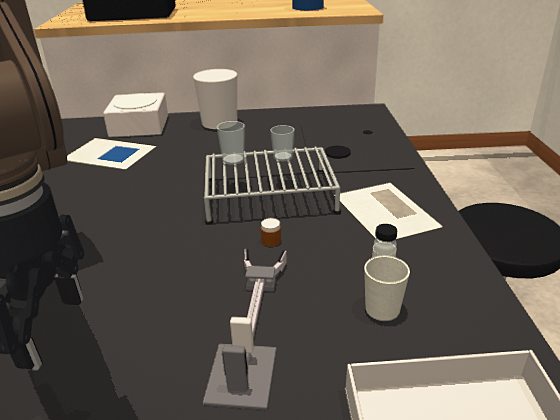

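View pics/raw_top17.png

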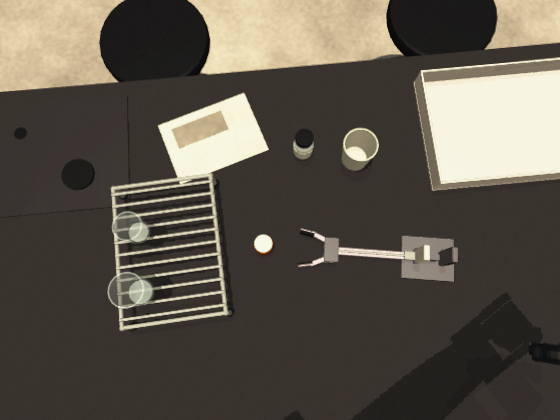

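Both pictures agree. The jar is standing at side pixel (271,232), with its cap at about (263,244) in the top view, and it is clear of the rack and the jaws. The reacher is flat with its jaws open. The rack, beakers, cup and tub are where they started, and the robot is away from everything.

```bash
python3 -c "
from plant import arm
print(arm.close_job())"
```

```text
the job is handed in; nothing more can be done
None
```

The jar is out from under the rack and standing on the bench, and I handed the job in at about 40 s of the 72 s allowed.

**What I did:** I pinched the reacher by its post and trigger and slid it under the rack, making two small heading corrections on the way. I closed the jaws in small steps until the opening lagged the command slightly, at about 50 mm over post and trigger. A short test pull showed the jar following, so I drew it out, opened the jaws, and drew the reacher back about 75 mm. Then I let go and moved the arm clear.

**Last checks:**
- **Jar:** it stands upright at about (583, 77) mm, roughly 83 mm out from the rack's front edge. The jaw tips are about 50 mm away from it.
- **Reacher:** it stands flat on the bench with its jaws open.
- **Rack, beakers, cup and tub:** they look unmoved in both pictures.
- **Forces:** wrist readings at the end of each move stayed below about 13 N, with about 8 N pressing down at most.

**Less certain:**
- **Squeeze force:** I inferred it from the finger opening (about 15 N on the trigger) and did not measure it. The glass looks whole in the pictures.
- **Camera agreement:** the two cameras differ by 3–5 mm.
- **Detector:** the last top-view check did not list the jar, but it is plain in that picture.
- **Lift on the reacher:** while I drew it back empty, the wrist was carrying about 3–4 N of the reacher's weight. I lowered it to rest before letting go.

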